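# Settle the sample jars on the treadle table

### The arm

A 6-joint arm with a two-finger parallel gripper is mounted at the origin on the work surface. World frame = base frame: x ahead of the robot, y to its left, z up, the work surface at z = 0. Lengths are in mm, angles in rad, forces in N, time in s.
With the tool pointing down it reaches from about 350 to 775 mm from the base axis. Payload 7.3 kg.
Tool frame: the origin (TCP) lies midway between the tips of the shut fingers; the grasp point (between the pads) lies 19 mm behind it; z points along the fingers, y is the line along which they close (so a half turn about z gives the same grasp; the last joint's range is limited). The gripper opens to 92 mm and grips with 3 to 60 N. Pads are 19 mm wide; open, the fingers measure 130 mm over their backs; the gripper's body (75 mm by 190 mm) begins 47 mm behind the grasp point.
Start: joints at [1.065, 0.342, 1.524, -0, 1.275, -0.146], TCP at [184.832, 491.408, 226.741] pointing down, gripper open.
Joint ranges: [-2.53, 2.53], [-0.77, 2.02], [0.04, 2.7], [-1, 4.14], [0.28, 2.66], [-3.11, 3.11]. Speed limits (rad/s): [2.57, 2.57, 3.14, 3.14, 3.14, 3.14].

### API

Orientations are given as [roll, pitch, yaw] about the fixed x, y, z axes, in that order (R = Rz(yaw) Ry(pitch) Rx(roll)).
In Python, from plant import bot gives the robot as it stands.
- The arm moves only by the tool servo_tool, never from a script. Its argument "deltas" is a list of rows, each a list of 2 entries, a list of its own where there are three numbers: the shift along the tool's x, y, z in m, then the turn, a rotation vector about the tool's x, y, z in degrees. A call has 1 to 20 rows; each row shifts and turns the commanded pose from where the row before left it, along the tool's axes as they then stand; what a row does not reach is not made up. A row lasts 1/8 s, in which the tool goes at most 62.5 mm and 10.7 degrees, less where a joint would pass 70% of its speed; a pose out of reach is approached as far as the arm can. A call with a gripper value outside its range is refused whole. "fingers" is the opening, from 0 (shut) to 1 (fully open), set as the call begins (left out, the last holds). The fingers move at their own pace and stop on an object; the grip force is fixed at half the most. Time passes only in rows, so rows that do not move let the fingers close. It gives the time, the measured TCP pose, the force, the opening and the grip force at its end, in the units of the state.
- bot.get_obs(): the state, without advancing time (a new reading comes with each control period).
- bot.capture(name): name is "scene" or "side" or "wrist"; returns the picture (384x512x3 uint8, red, green, blue); there is no depth.
- bot.camera_model(name): a dict with "mtx" (3x3 intrinsics, pixels), "xyz" and "rotation" of the camera in the world. Camera axes: x right, y down, z forward; pixel columns grow to the right and rows downward; lengths in mm; the calibration is good to about 2 mm. A picture is of the moment at which its call begins: read the wrist's pose just before it. camera_model takes no time and is no camera call; for the wrist camera it gives the pose at the moment of the call.
- bot.close_job(): hands the job in; it is judged then, once.
The state is a dict: "time": time; "joint_positions": joint angles; "dq": joint speeds; "tau": joint torques, N m; "tool_pos": TCP position; "tcp_rot": TCP orientation; "contact_force": force on the tool from outside, world axes, zero at the start; "moment": the same for the moment, N m; "grip_width": finger opening in mm; "finger_force": force on a finger pad.
Only numpy, scipy, OpenCV 4.12 (cv2) and the standard library are available. Lean on these libraries where they do the work, as an engineer would, in place of code of your own. Each camera call takes 0.05 s, during which the arm holds its last target. There are 200 camera calls.

### The job

Stand every brown sample jar from the bench upright in the pockets of the settling table's white platform, one to a pocket, gripping the glass gently, then settle them with three strokes of the treadle: press it right down to its stop for a moment and let it come fully up again, three times. Next slide the barrel bolt fully home through its keeper to lock out the table, and only then take the jars off and stand them upright in the grey carrier tray, leaving the bolt home and everything else on the bench undisturbed.

Things in the scene. Friction and masses are not known exactly. Their poses are not given: they have to be found in the camera images.
- jar_a: Brown glass screw jar with a flat white cap, cylinder 60 mm in diameter and 66 mm tall, bottom-heavy, about 0.15 to 0.31 kg; all jars are alike and two or three are present. Origin: centre of its underside, z up along its axis. Thin glass: it counts as broken if one finger presses it with more than about 25 N; a grip of 10 to 15 N is ample.
- jar_b: Brown glass screw jar with a flat white cap, cylinder 60 mm in diameter and 66 mm tall, bottom-heavy, about 0.15 to 0.31 kg; all jars are alike and two or three are present. Origin: centre of its underside, z up along its axis. Thin glass: it counts as broken if one finger presses it with more than about 25 N; a grip of 10 to 15 N is ample.
- jar_c: Brown glass screw jar with a flat white cap, cylinder 60 mm in diameter and 66 mm tall, bottom-heavy, about 0.15 to 0.31 kg; all jars are alike and two or three are present. Origin: centre of its underside, z up along its axis. Thin glass: it counts as broken if one finger presses it with more than about 25 N; a grip of 10 to 15 N is ample.
- jar_d: Brown glass screw jar with a flat white cap, cylinder 60 mm in diameter and 66 mm tall, bottom-heavy, about 0.15 to 0.31 kg; all jars are alike and two or three are present. Origin: centre of its underside, z up along its axis. Thin glass: it counts as broken if one finger presses it with more than about 25 N; a grip of 10 to 15 N is ample.
- station: Base of the settling table: blue steel, fixed to the bench, 275 x 250 mm, a 10 mm thick plate with a 34 mm high housing under the platform. Origin: on the bench under the platform's centre; x points away from the treadle's free end (treadle and bolt lie on its -x side), y along the row of pockets, z up. It turns by up to 0.2 rad from start to start.
- platform: White lifting platform with three pockets in a row, 80 x 232 mm, walls 18 mm high over its underside. Origin: centre of its underside, 36 mm above the bench at rest; its axes are those of the station. Linked to the treadle: it rises 8 mm when the treadle is pressed to its stop and sinks as the treadle comes up. A jar stands on the pocket floor, 6 mm above this origin.
- pocket0 (a point): Floor centre of the -y square pocket of the settling table's white lifting platform; inside 72 x 72 mm, walls 12 mm high, 4 mm thick; pockets 76 mm apart in a row along the table's y, floor 42 mm above the bench at rest.
- pocket1 (a point): Floor centre of the middle square pocket of the settling table's white lifting platform; inside 72 x 72 mm, walls 12 mm high, 4 mm thick; pockets 76 mm apart in a row along the table's y, floor 42 mm above the bench at rest.
- pocket2 (a point): Floor centre of the +y square pocket of the settling table's white lifting platform; inside 72 x 72 mm, walls 12 mm high, 4 mm thick; pockets 76 mm apart in a row along the table's y, floor 42 mm above the bench at rest.
- treadle (a joint): Angle of the treadle: 0 up (at rest), 0.28 rad down on its stop; down means above 0.255, up below 0.04. A spring returns it; with jars on the platform it takes about 4 N at the pad to start and about 9 N to reach the stop. Steel plate 121 mm long, 90 mm wide, hinge along the station's y at station (-72, -55, 24) mm, free end towards -x.
- treadle_pad (a point): Point to press: top of the treadle's black rubber pad, mid-width, 90 mm from the hinge; about 57 mm above the bench at rest, 25 mm lower when down; moves with the treadle. The treadle slopes up 0.30 rad towards its free end at rest and is nearly level when down.
- bolt (a joint): Travel of the barrel bolt along the station's +y: starts 0 to 8 mm (drawn), 0.035 m is fully home, through the keeper. It counts as home above 0.030. Stays where left; slides with about 2 N.
- bolt_knob (a point): Top of the bolt's upright round knob, 15 mm in diameter, standing 62 mm above the rod's axis; 92 mm above the bench. The guides below it are 44 mm high, the keeper 46 mm; hold the knob in its top 35 mm. It moves with the bolt along the station's +y.
- carrier: Grey open carrier tray, fixed, 290 mm along its x by 130 mm along its y, walls 25 mm high and 5 mm thick, floor 5 mm thick. Origin: centre of its underside, on the bench. Room for three jars in a row along x, up to 100 mm apart.
- wash_bottle: Bystander: white wash bottle with a red cap, 70 mm in diameter, 170 mm tall; origin at the centre of its underside. Not to be disturbed.
- tube_rack: Bystander: green tube rack 100 x 130 x 45 mm with two tubes; origin at the centre of its underside. Not to be disturbed.
- beaker: Bystander: glass beaker 70 mm in diameter, 80 mm tall; origin at the centre of its underside. Not to be disturbed.

How it is judged (in metres and radians):
On the way, in this order (a step that is already met when the one before it is completed fails the run):
1. every jar stands upright in a pocket of the platform, the treadle up, the bolt still drawn (x of jar_a in the frame of platform between -0.02 and 0.02 m and y of jar_a in the frame of platform between -0.1 and 0.1 m and z of jar_a in the frame of platform between 0 and 0.012 m and angle between each of jar_a, jar_b, jar_c, jar_d's own z axis and vertical below 0.12 rad and x of jar_b in the frame of platform between -0.02 and 0.02 m and y of jar_b in the frame of platform between -0.1 and 0.1 m and z of jar_b in the frame of platform between 0 and 0.012 m and x of jar_c in the frame of platform between -0.02 and 0.02 m and y of jar_c in the frame of platform between -0.1 and 0.1 m and z of jar_c in the frame of platform between 0 and 0.012 m and x of jar_d in the frame of platform between -0.02 and 0.02 m and y of jar_d in the frame of platform between -0.1 and 0.1 m and z of jar_d in the frame of platform between 0 and 0.012 m and value of joint treadle below 0.04 rad and value of joint bolt below 0.015 m and contact force between the fingers and jar_a below 0.5 N and contact force between the fingers and jar_b below 0.5 N and contact force between the fingers and jar_c below 0.5 N and contact force between the fingers and jar_d below 0.5 N), for 0.2 s.
2. first stroke: the treadle is down on its stop with the jars in the pockets (x of jar_a in the frame of platform between -0.02 and 0.02 m and y of jar_a in the frame of platform between -0.1 and 0.1 m and z of jar_a in the frame of platform between 0 and 0.012 m and angle between each of jar_a, jar_b, jar_c, jar_d's own z axis and vertical below 0.12 rad and x of jar_b in the frame of platform between -0.02 and 0.02 m and y of jar_b in the frame of platform between -0.1 and 0.1 m and z of jar_b in the frame of platform between 0 and 0.012 m and x of jar_c in the frame of platform between -0.02 and 0.02 m and y of jar_c in the frame of platform between -0.1 and 0.1 m and z of jar_c in the frame of platform between 0 and 0.012 m and x of jar_d in the frame of platform between -0.02 and 0.02 m and y of jar_d in the frame of platform between -0.1 and 0.1 m and z of jar_d in the frame of platform between 0 and 0.012 m and value of joint treadle above 0.255 rad and value of joint bolt below 0.015 m), for 0.2 s.
3. the treadle is up again (value of joint treadle below 0.04 rad), for 0.1 s.
4. second stroke: the treadle is down on its stop with the jars in the pockets (all of step 2), for 0.2 s.
5. the treadle is up again (value of joint treadle below 0.04 rad), for 0.1 s.
6. third stroke: the treadle is down on its stop with the jars in the pockets (all of step 4), for 0.2 s.
7. the treadle is up again (value of joint treadle below 0.04 rad), for 0.1 s.
8. the bolt is home in its keeper, the jars still in the pockets (x of jar_a in the frame of platform between -0.02 and 0.02 m and y of jar_a in the frame of platform between -0.1 and 0.1 m and z of jar_a in the frame of platform between 0 and 0.012 m and angle between each of jar_a, jar_b, jar_c, jar_d's own z axis and vertical below 0.12 rad and x of jar_b in the frame of platform between -0.02 and 0.02 m and y of jar_b in the frame of platform between -0.1 and 0.1 m and z of jar_b in the frame of platform between 0 and 0.012 m and x of jar_c in the frame of platform between -0.02 and 0.02 m and y of jar_c in the frame of platform between -0.1 and 0.1 m and z of jar_c in the frame of platform between 0 and 0.012 m and x of jar_d in the frame of platform between -0.02 and 0.02 m and y of jar_d in the frame of platform between -0.1 and 0.1 m and z of jar_d in the frame of platform between 0 and 0.012 m and value of joint bolt above 0.03 m and value of joint treadle below 0.04 rad), for 0.2 s.
At the end, for the whole second after the job is handed in: every jar stands upright (within 0.12 rad), at rest, on the floor inside the carrier tray; the bolt is at least 30 mm along (home) and the treadle is up (below 0.04 rad) (x of jar_a in the frame of carrier between -0.125 and 0.125 m and y of jar_a in the frame of carrier between -0.045 and 0.045 m and z of jar_a in the frame of carrier between 0 and 0.012 m and angle between each of jar_a, jar_b, jar_c, jar_d's own z axis and vertical below 0.12 rad and linear speed of each of jar_a, jar_b, jar_c, jar_d below 0.02 m/s and x of jar_b in the frame of carrier between -0.125 and 0.125 m and y of jar_b in the frame of carrier between -0.045 and 0.045 m and z of jar_b in the frame of carrier between 0 and 0.012 m and x of jar_c in the frame of carrier between -0.125 and 0.125 m and y of jar_c in the frame of carrier between -0.045 and 0.045 m and z of jar_c in the frame of carrier between 0 and 0.012 m and x of jar_d in the frame of carrier between -0.125 and 0.125 m and y of jar_d in the frame of carrier between -0.045 and 0.045 m and z of jar_d in the frame of carrier between 0 and 0.012 m and value of joint bolt above 0.03 m and value of joint treadle below 0.04 rad); the robot touches nothing.
It fails at once if a jar is squeezed or pressed hard by the fingers (more than 25 N a finger, 50 N together) (contact force between the fingers and jar_a above 50 N or contact force between the fingers and jar_b above 50 N or contact force between the fingers and jar_c above 50 N or contact force between the fingers and jar_d above 50 N).
It fails at once if the wash bottle, tube rack or beaker is moved more than 30 mm (distance of any of wash_bottle, tube_rack, beaker from where it was at the start of the episode above 0.03 m).
Of jar_a, jar_b, jar_c, jar_d only 2 to 3 are there at a start; the rules pass over those that are not, and their reading is None.
At some moment in a run one of jar_a, jar_b, jar_c, jar_d may be knocked a few centimetres aside while the robot is not near it.
It also fails if it takes over 210 s, if anything falls off the work surface, if the arm or the gripper's body presses on something with over 40 N, if the wrist force passes 120 N, or if a joint passes its speed limit or range.

## Working session

There is one attempt and no reset: what is moved stays moved. The work goes in short steps, Python scripts to look and compute and a tool call to move; the robot and the scene stay as the last step left them, time stands still between calls to the robot, and variables do not carry over. Pictures are saved under pics/ and viewed, at most 16 in all, crops included, and the job is handed in when it is done.

Besides the shell and the picture viewer there is one more tool, called by a JSON object that holds its "api" and its "payload". servo_tool: Moves the arm, as the interface text tells. Its arguments: {"type":"object","properties":{"deltas":{"type":"array"},"fingers":{"type":"number"}},"required":["deltas"]}

```bash
mkdir -p pics; ls
python3 - <<'E'
from plant import bot
import cv2
for n in ("scene","side","wrist"):
    im=bot.capture(n); cv2.imwrite(f"pics/{n}0.png",im[:,:,::-1])
    m=bot.camera_model(n); print(n,m)
print(bot.get_obs())
E
```

```text
pics
scene {'mtx': array([[377.61862359,   0.        , 259.7588239 ],
       [  0.        , 377.61862359, 200.60816187],
       [  0.        ,   0.        ,   1.        ]]), 'xyz': array([1168.70258142, -791.91840529,  688.98808287]), 'rotation': array([-2.14503013,  0.02134467,  0.62868339])}
side {'mtx': array([[438.88890647,   0.        , 259.04328187],
       [  0.        , 438.88890647, 193.70261742],
       [  0.        ,   0.        ,   1.        ]]), 'xyz': array([  331.45340679, -1003.55526203,   946.31502244]), 'rotation': array([-2.27005177, -0.00791156, -0.27523523])}
wrist {'mtx': array([[322.95479041,   0.        , 257.25853962],
       [  0.        , 322.95479041, 189.75100301],
       [  0.        ,   0.        ,   1.        ]]), 'xyz': array([120.74631101, 515.24335775, 383.38162262]), 'rotation': array([2.88556361e+00, 1.57440186e-03, 1.21178258e+00])}
{'time': 0.15, 'joint_positions': array([ 1.06500154e+00,  3.42566168e-01,  1.52478372e+00, -8.24361406e-06,
        1.27540694e+00, -1.45969032e-01]), 'dq': array([-0.00049303, -0.00032753, -0.00395847,  0.00091605,  0.00087126,
       -0.00109386]), 'tau': array([ 1.02164289e-03, -4.31472015e+01, -2.44352567e+01,  7.17809773e-02,
        5.38182200e-02, -1.24369271e-04]), 'tool_pos': array([184.6769133 , 491.12392374, 226.20764502]), 'tcp_rot': array([-3.14043972e+00, -1.61530114e-04,  2.78176921e+00]), 'contact_force': array([ 0.03274897, -0.01210748, -1.02850462]), 'moment': array([-0.04435582,  0.02110906, -0.02933518]), 'finger_force': 0.0, 'grip_width': 91.73984564625867}
```

View pics/scene0.png

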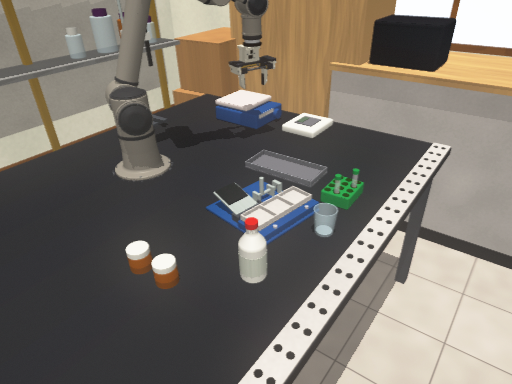

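View pics/side0.png

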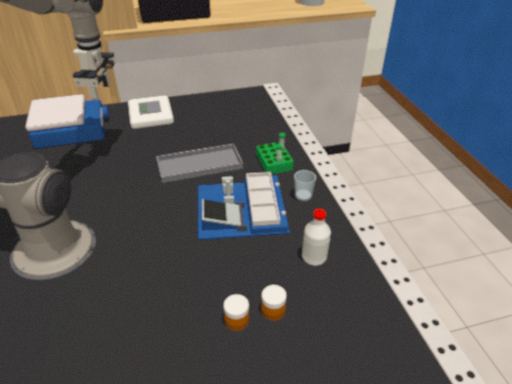

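The scene view shows two jars, with caps at about (138,248) and (164,264). The side view shows the same caps at (236,303) and (273,294). The settling table is near (262,208), the carrier near (287,167), and the wash bottle, beaker and rack lie along the right edge. Next I'll enlarge crops to get exact pixels.

```bash
cat > h.py <<'E'
import numpy as np, cv2
from scipy.spatial.transform import Rotation as R
from scipy.optimize import least_squares
from plant import bot
def cam(n):
    m=bot.camera_model(n); return m['mtx'],m['xyz'],R.from_euler('xyz',m['rotation']).as_matrix()
def proj(c,P):
    K,t,r=c; q=(np.atleast_2d(P)-t)@r@K.T; return q[:,:2]/q[:,2:]
def ray(c,uv,z):
    K,t,r=c; d=r@np.linalg.solve(K,[uv[0],uv[1],1]); return t+d*(z-t[2])/d[2]
def frame(p,P):
    c,s=np.cos(p[2]),np.sin(p[2]); P=np.atleast_2d(P).astype(float)
    return np.c_[p[0]+c*P[:,0]-s*P[:,1],p[1]+s*P[:,0]+c*P[:,1],P[:,2]]
E
python3 - <<'E'
from h import *
a=cv2.imread('pics/scene0.png')[130:250,195:355]; b=cv2.imread('pics/side0.png')[140:245,150:325]
cv2.imwrite('pics/ca.png',cv2.resize(a,None,fx=5,fy=5,interpolation=cv2.INTER_CUBIC))
cv2.imwrite('pics/cb.png',cv2.resize(b,None,fx=4.5,fy=4.5,interpolation=cv2.INTER_CUBIC))
S,D=cam('scene'),cam('side')
for c,uvs in((S,[(138,247),(164,263.5)]),(D,[(236,303),(273.5,294)])):
    for uv in uvs: print(ray(c,uv,66))
E
```

```text
[ 460.84966328 -375.41697044   66.        ]
[ 564.16095538 -379.72012527   66.        ]
[ 458.29384632 -376.2640394    66.        ]
[ 553.02240747 -374.99469642   66.        ]
```

View pics/ca.png

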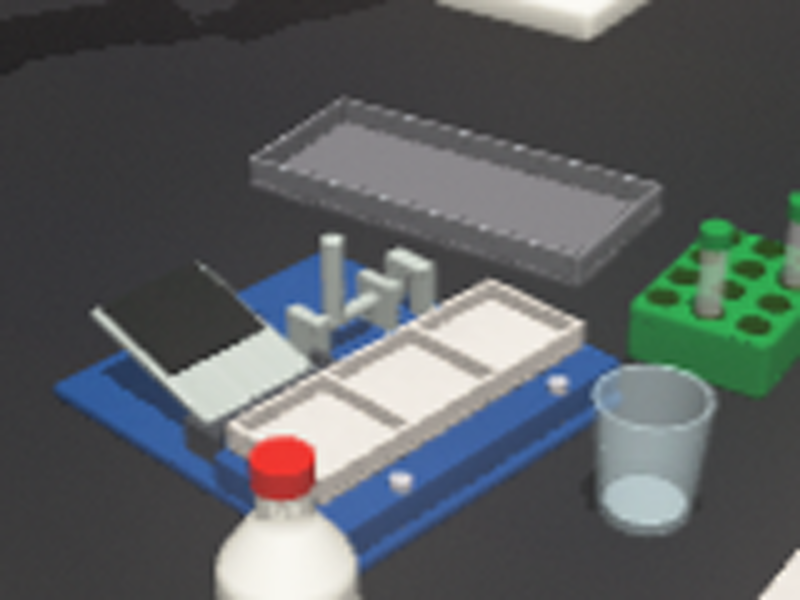

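View pics/cb.png

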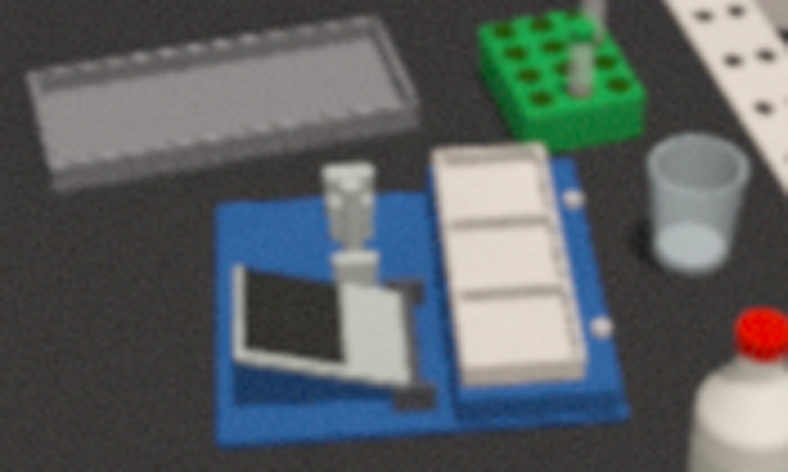

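The crops give clear platform, carrier and knob corners. In scene pixels, platform corners are at (293,186), (312,195) and (241,216), carrier corners at (245,161) and (327,167), and the knob top at (261,178). I'll fit poses from these.

Run:
```python
from h import *
S,D=cam('scene'),cam('side')
def fit(L,x0):
    f=lambda p: np.concatenate([(proj(c,frame(p,P))[0]-uv) for c,P,uv in L])
    s=least_squares(f,x0); print(s.x.round(3),np.abs(s.fun).round(1)); return s.x
a,b=lambda u,v:(195+u/5,130+v/5), lambda u,v:(150+u/4.5,140+v/4.5)
z=54
L=[(S,(-40,116,z),a(490,280)),(S,(40,116,z),a(584,327)),(S,(-40,-116,z),a(228,432)),
(D,(-40,116,z),b(433,150)),(D,(40,116,z),b(547,144)),(D,(40,-116,z),b(583,362)),(D,(-40,-116,z),b(458,369))]
p=fit(L,[650,0,0])
z=25
M=[(D,(-145,65,z),b(28,74)),(D,(145,65,z),b(378,18)),(D,(145,-65,z),b(418,98)),(D,(-145,-65,z),b(55,178)),
(S,(-145,-65,z),a(250,157)),(S,(-145,65,z),a(345,97)),(S,(145,65,z),a(661,187)),(S,(145,-65,z),a(582,262))]
c=fit(M,[500,200,0])
print('pockets',frame(p,[(0,-76,42),(0,0,42),(0,76,42)]).round(1))
print('pad',frame(p,[(-72-90*np.cos(.3),-55,57)]).round(1))
for q in (p,):
  co,si=np.cos(q[2]),np.sin(q[2])
  for k in (ray(S,a(332,238),92),ray(D,b(350,170),92)):
    d=k[:2]-q[:2]; print('knob',k.round(1),(co*d[0]+si*d[1]).round(1),(-si*d[0]+co*d[1]).round(1))
print('beaker top',ray(S,a(654,388),80),ray(D,b(698,160),80)); print('bottle cap',ray(S,(251.5,224),170),ray(D,(319.5,214),170))
print('rack',ray(D,b(560,65),45))
```

```text
[ 6.35581e+02  5.61800e+00 -1.85000e-01] [0.3 0.1 0.3 0.4 1.4 1.8 1.2 0.1 0.4 0.3 0.4 0.6 1.1 0.7]
[4.83736e+02 2.88467e+02 3.50000e-02] [0.6 0.2 0.3 0.8 1.  0.8 0.2 2.2 1.1 0.4 1.4 0.1 0.2 0.5 0.2 0.6]
pockets [[621.6 -69.1  42. ]
 [635.6   5.6  42. ]
 [649.6  80.3  42. ]]
pad [[470.2 -19.4  57. ]]
knob [539.9  60.1  92. ] -104.0 36.0
knob [540.   73.3  92. ] -106.4 49.0
beaker top [783.09749463  38.43759671  80.        ] [786.32730399  34.46499501  80.        ]
bottle cap [ 730.60045546 -240.69311157  170.        ] [ 718.08711159 -237.49719414  170.        ]
rack [741.88479659 221.12297208  45.        ]
```

```bash
cat >> h.py <<'E'
def plan(*targets):
    o=bot.get_obs(); p=o['tool_pos']; r=o['tcp_rot']; Rm=R.from_euler('xyz',r)
    print('t',o['time'],'tcp',p.round(1),'rpy',r.round(4),'F',o['contact_force'].round(1),'grip',round(o['grip_width'],1),round(o['finger_force'],1))
    for x,y,z,yaw in targets:
        Rt=R.from_euler('xyz',[np.pi,0,yaw])
        print('rot deg (tool)',(Rm.inv()*Rt).as_rotvec(True).round(2),'then shift mm',(Rt.inv().apply(np.array([x,y,z])-p)).round(1))
        p=np.array([x,y,z]); Rm=Rt
E
python3 -c "
from h import *
plan((480,300,280,2.1),(580,60,280,1.386))"
```

```text
t 0.15 tcp [184.7 491.1 226.2] rpy [-3.1404e+00 -2.0000e-04  2.7818e+00] F [ 0. -0. -1.] grip 91.7 0.0
rot deg (tool) [-7.000e-02  1.000e-02  3.906e+01] then shift mm [-314.1  158.4  -53.8]
rot deg (tool) [ 0.   -0.   40.91] then shift mm [-217.5  142.4    0. ]
```

{"api": "servo_tool", "payload": {"deltas": [[[0, 0, -0.01], [0, 0, 6.5]], [[0, 0, -0.01], [0, 0, 6.5]], [[0, 0, -0.01], [0, 0, 6.5]], [[0, 0, -0.01], [0, 0, 6.5]], [[0, 0, -0.01], [0, 0, 6.5]], [[0, 0, -0.004], [0, 0, 6.5]], [[-0.035, 0.0176, 0], [0, 0, 0]], [[-0.035, 0.0176, 0], [0, 0, 0]], [[-0.035, 0.0176, 0], [0, 0, 0]], [[-0.035, 0.0176, 0], [0, 0, 0]], [[-0.035, 0.0176, 0], [0, 0, 0]], [[-0.035, 0.0176, 0], [0, 0, 0]], [[-0.035, 0.0176, 0], [0, 0, 0]], [[-0.035, 0.0176, 0], [0, 0, 0]], [[-0.034, 0.0176, 0], [0, 0, 0]]], "fingers": 1}}

```text
time: 2.02
tool_pos: [481.2, 299.8, 280.4]
tcp_rot: [-3.141, -0.0, 2.101]
contact_force: [-1.4, 1.1, 0.4]
grip_width: 91.6
finger_force: 0.0
```

{"api": "servo_tool", "payload": {"deltas": [[[0, 0, 0], [0, 0, 6.8]], [[0, 0, 0], [0, 0, 6.8]], [[0, 0, 0], [0, 0, 6.8]], [[0, 0, 0], [0, 0, 6.8]], [[0, 0, 0], [0, 0, 6.8]], [[0, 0, 0], [0, 0, 6.9]], [[-0.036, 0.0237, 0], [0, 0, 0]], [[-0.036, 0.0237, 0], [0, 0, 0]], [[-0.036, 0.0237, 0], [0, 0, 0]], [[-0.036, 0.0237, 0], [0, 0, 0]], [[-0.036, 0.0237, 0], [0, 0, 0]], [[-0.036, 0.0237, 0], [0, 0, 0]], [[0, 0, 0], [0, 0, 0]], [[0, 0, 0], [0, 0, 0]]]}}

```text
time: 3.78
tool_pos: [580.4, 62.7, 280.4]
tcp_rot: [-3.141, -0.0, 1.387]
contact_force: [-0.9, 0.7, -0.1]
grip_width: 91.8
finger_force: 0.0
```

Run:
```python
from h import *
plan((510,-330,280,0.9))
im=bot.capture('wrist'); cv2.imwrite('pics/w1.png',cv2.resize(im[:,:,::-1],None,fx=1.5,fy=1.5,interpolation=cv2.INTER_CUBIC))
c=cam('wrist'); np.savez('w1.npz',K=c[0],t=c[1],r=c[2]); print(c[1])
p=[635.6,5.6,-.185]
print((proj(c,frame(p,[(-40,116,54),(40,116,54),(40,-116,54),(-40,-116,54),(-105,36,92)]))*1.5).round(0))
```

```text
t 3.775 tcp [580.4  62.7 280.4] rpy [-3.1406e+00 -4.0000e-04  1.3870e+00] F [-0.9  0.7 -0.1] grip 91.8 0.0
rot deg (tool) [-6.00e-02 -1.00e-02  2.79e+01] then shift mm [-351.4  189.     0.4]
[592.42022326 130.00634495 437.74196631]
[[420. 155.]
 [524. 156.]
 [504. 426.]
 [414. 426.]
 [332. 268.]]
```

View pics/w1.png

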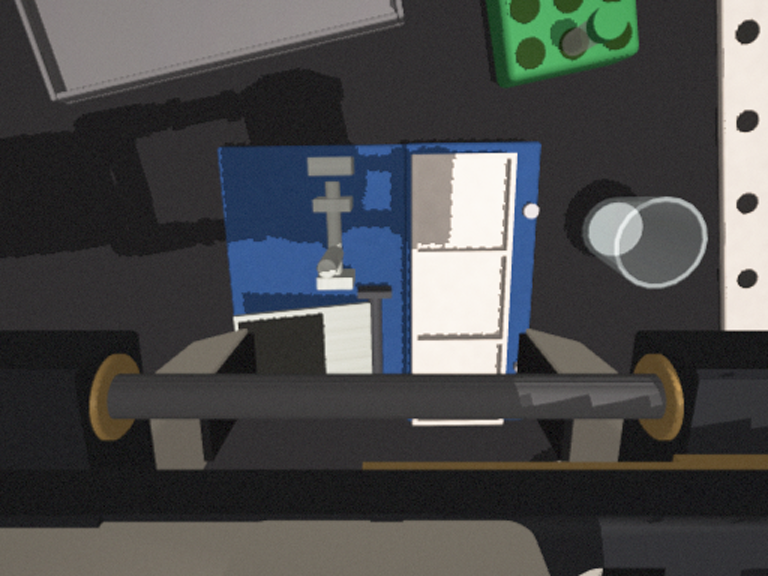

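The wrist view shows platform corners at (411,153), (518,152), (504,425) and (412,425), and the knob top near (327,267). I'll refit with these included.

Run:
```python
from h import *
d=np.load('w1.npz'); W=(d['K'],d['t'],d['r']); S,D=cam('scene'),cam('side')
a,b=lambda u,v:(195+u/5,130+v/5), lambda u,v:(150+u/4.5,140+v/4.5)
def fit(L,x0):
    f=lambda p: np.concatenate([(proj(c,frame(p,P))[0]-uv) for c,P,uv in L])
    s=least_squares(f,x0,loss='soft_l1'); print(s.x.round(3),f(s.x).round(1)); return s.x
z=54; w=lambda u,v:(u/1.5,v/1.5)
LW=[(W,(-40,116,z),w(411,153)),(W,(40,116,z),w(518,152)),(W,(40,-116,z),w(504,425)),(W,(-40,-116,z),w(412,425))]
L=[(S,(-40,116,z),a(490,280)),(S,(40,116,z),a(584,327)),(S,(-40,-116,z),a(228,432)),
(D,(-40,116,z),b(433,150)),(D,(40,116,z),b(547,144)),(D,(40,-116,z),b(583,362)),(D,(-40,-116,z),b(458,369))]
fit(LW,[635,5,-.18]); p=fit(L+LW*2,[635,5,-.18])
k=ray(W,w(327,267),92); print('knob',k)
co,si=np.cos(p[2]),np.sin(p[2]); q=k[:2]-p[:2]; print(co*q[0]+si*q[1],-si*q[0]+co*q[1])
print('keeper',ray(W,w(330,160),46), 'carrier corners',ray(W,w(58,98),25),ray(W,w(402,17),25))
print(frame([483.7,288.5,.035],[(-145,-65,25),(145,-65,25)]))
```

```text
[ 6.32479e+02  8.11600e+00 -1.67000e-01] [ 0.9  0.5 -0.6  0.1 -0.7 -0.9  0.4 -0.1]
[ 6.32777e+02  8.00600e+00 -1.69000e-01] [-1.2 -0.8 -1.  -1.3 -1.4 -2.1 -0.4 -0.  -2.  -0.1 -0.2 -1.2  0.7 -0.9
  1.3  0.5 -0.2  0.2 -0.6 -0.8  0.5 -0.1  1.3  0.5 -0.2  0.2 -0.6 -0.8
  0.5 -0.1]
knob [535.62343447  61.7156555   92.        ]
-104.79665219184344 36.62318423001002
keeper [548.52423744 136.13820072  46.        ] carrier corners [342.05563026 222.92544763  25.        ] [623.0114213 230.6514674  25.       ]
[[341.06333898 218.46584452  25.        ]
 [630.88573212 228.61377235  25.        ]]
```

{"api": "servo_tool", "payload": {"deltas": [[[-0.03, 0.016, 0], [0, 0, 0]], [[-0.03, 0.016, 0], [0, 0, 0]], [[-0.03, 0.016, 0], [0, 0, 0]], [[-0.03, 0.016, 0], [0, 0, 0]], [[-0.03, 0.016, 0], [0, 0, 0]], [[-0.03, 0.016, 0], [0, 0, 0]], [[-0.03, 0.016, 0], [0, 0, 0]], [[0, 0, 0], [0, 0, 7]], [[0, 0, 0], [0, 0, 7]], [[0, 0, 0], [0, 0, 7]], [[0, 0, 0], [0, 0, 7]]]}}

```text
time: 5.2
tool_pos: [652.7, -162.8, 280.8]
tcp_rot: [-3.141, -0.0, 0.897]
contact_force: [-0.7, -0.3, -0.6]
grip_width: 91.4
finger_force: 0.0
```

Run:
```python
from h import *
plan((555,-377,130,0.9))
```

```text
t 5.2 tcp [ 652.7 -162.8  280.8] rpy [-3.1413e+00 -3.0000e-04  8.9660e-01] F [-0.7 -0.3 -0.6] grip 91.4 0.0
rot deg (tool) [-0.02 -0.02 -0.19] then shift mm [-228.5   56.7  150.8]
```

{"api": "servo_tool", "payload": {"deltas": [[[-0.036, 0.0025, 0], [0, 0, 0]], [[-0.036, 0.0025, 0], [0, 0, 0]], [[-0.036, 0.0025, 0], [0, 0, 0]], [[-0.036, 0.0025, 0], [0, 0, 0]], [[-0.036, 0.0025, 0], [0, 0, 0]], [[-0.036, 0.0025, 0], [0, 0, 0]], [[-0.036, 0.0025, 0], [0, 0, 0]], [[-0.036, 0.0025, 0], [0, 0, 0]], [[-0.036, 0.0025, 0], [0, 0, 0]], [[0, 0, 0], [0, 0, 0]], [[0, 0, 0], [0, 0, 0]]]}}

```text
time: 6.58
tool_pos: [469.2, -430.8, 280.7]
tcp_rot: [-3.141, -0.001, 0.9]
contact_force: [-0.4, 0.2, 0.7]
grip_width: 91.4
finger_force: 0.0
```

```bash
cat >> h.py <<'E'
def caps(n,zc=66,amin=150):
    c=cam(n); im=bot.capture(n); hsv=cv2.cvtColor(im,cv2.COLOR_RGB2HSV)
    m=((hsv[...,1]<60)&(hsv[...,2]>150)).astype(np.uint8)
    cs,_=cv2.findContours(m,cv2.RETR_EXTERNAL,cv2.CHAIN_APPROX_NONE)
    for k in cs:
        if cv2.contourArea(k)>amin:
            (u,v),r=cv2.minEnclosingCircle(k); print(n,'blob',round(u,1),round(v,1),'r',round(r,1),'area',cv2.contourArea(k),ray(c,(u,v),zc).round(1))
    return im
E
python3 - <<'E'
from h import *
plan((558,-377,130,0.9))
im=caps('wrist',66,400); cv2.imwrite('pics/w2.png',im[:,:,::-1])
E
```

```text
t 6.575 tcp [ 469.2 -430.8  280.7] rpy [-3.1415e+00 -7.0000e-04  8.9990e-01] F [-0.4  0.2  0.7] grip 91.4 0.0
rot deg (tool) [-0.01 -0.04 -0.01] then shift mm [ 97.4  36.1 150.7]
wrist blob 183.0 367.5 r 183.7 area 12418.0 [ 210.5 -590.3   66. ]
wrist blob 397.0 293.0 r 22.8 area 896.5 [ 506.5 -675.5   66. ]
wrist blob 118.0 295.0 r 24.1 area 1052.0 [ 220.2 -452.4   66. ]
wrist blob 257.0 266.5 r 186.0 area 6495.5 [ 387.5 -532.8   66. ]
wrist blob 380.5 233.5 r 33.8 area 895.0 [ 534.9 -592.2   66. ]
wrist blob 133.5 233.5 r 33.8 area 902.0 [ 295.9 -402.9   66. ]
wrist blob 220.6 136.6 r 26.4 area 2069.5 [ 456.5 -378.8   66. ]
wrist blob 286.0 79.4 r 28.7 area 2354.5 [ 552.4 -375.8   66. ]
```

View pics/w2.png

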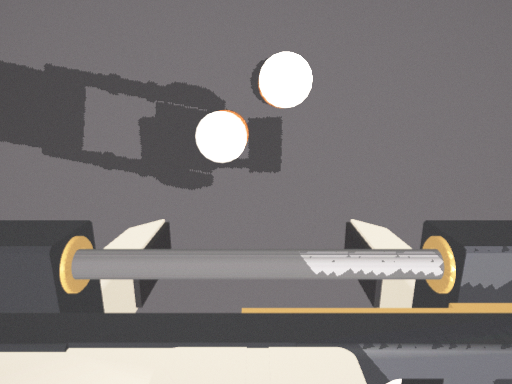

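The wrist view shows caps at (221,137) and (286,79), which puts the jars at (456.5,-378.8) and (552.4,-375.8). I'll pick the second one first.

{"api": "servo_tool", "payload": {"deltas": [[[0.0315, 0.0104, 0], [0, 0, 0]], [[0.0315, 0.0104, 0], [0, 0, 0]], [[0.0316, 0.0103, 0], [0, 0, 0]], [[0, 0, 0.035], [0, 0, 0]], [[0, 0, 0.035], [0, 0, 0]], [[0, 0, 0.035], [0, 0, 0]], [[0, 0, 0.035], [0, 0, 0]], [[0, 0, 0.035], [0, 0, 0]], [[0, 0, 0.02], [0, 0, 0]], [[0, 0, 0.02], [0, 0, 0]], [[0, 0, 0.02], [0, 0, 0]], [[0, 0, 0.02], [0, 0, 0]], [[0, 0, 0], [0, 0, 0]], [[0, 0, 0], [0, 0, 0]]]}}

```text
time: 8.38
tool_pos: [552.2, -377.4, 26.3]
tcp_rot: [3.141, -0.0, 0.899]
contact_force: [0.7, -0.8, 0.0]
grip_width: 91.8
finger_force: 0.0
```

{"api": "servo_tool", "payload": {"deltas": [[[0, 0, 0], [0, 0, 0]], [[0, 0, 0], [0, 0, 0]], [[0, 0, 0], [0, 0, 0]], [[0, 0, 0], [0, 0, 0]], [[0, 0, 0], [0, 0, 0]], [[0, 0, 0], [0, 0, 0]]], "fingers": 0.69}}

```text
time: 9.12
tool_pos: [551.6, -377.4, 25.6]
tcp_rot: [-3.141, -0.0, 0.899]
contact_force: [0.3, 0.0, -0.2]
grip_width: 63.6
finger_force: 0.0
```

{"api": "servo_tool", "payload": {"deltas": [[[0, 0, 0], [0, 0, 0]], [[0, 0, 0], [0, 0, 0]], [[0, 0, 0], [0, 0, 0]], [[0, 0, 0], [0, 0, 0]]], "fingers": 0.65}}

```text
time: 9.62
tool_pos: [551.4, -377.3, 25.6]
tcp_rot: [-3.141, -0.0, 0.899]
contact_force: [-2.1, 0.5, 0.6]
grip_width: 60.1
finger_force: 8.8
```

{"api": "servo_tool", "payload": {"deltas": [[[0, 0, 0], [0, 0, 0]], [[0, 0, 0], [0, 0, 0]], [[0, 0, 0], [0, 0, 0]], [[0, 0, 0], [0, 0, 0]]], "fingers": 0.645}}

```text
time: 10.12
tool_pos: [551.6, -377.4, 25.6]
tcp_rot: [-3.142, -0.0, 0.899]
contact_force: [-1.3, 0.9, 0.5]
grip_width: 59.4
finger_force: 20.2
```

{"api": "servo_tool", "payload": {"deltas": [[[0, 0, 0], [0, 0, 0]], [[0, 0, 0], [0, 0, 0]], [[0, 0, 0], [0, 0, 0]]], "fingers": 0.648}}

```text
time: 10.5
tool_pos: [551.6, -377.4, 25.6]
tcp_rot: [3.142, -0.0, 0.899]
contact_force: [-1.2, 0.7, -0.1]
grip_width: 59.7
finger_force: 13.0
```

{"api": "servo_tool", "payload": {"deltas": [[[0, 0, -0.01], [0, 0, 0]], [[0, 0, -0.02], [0, 0, 0]], [[0, 0, -0.03], [0, 0, 0]], [[0, 0, -0.03], [0, 0, 0]], [[0, 0, -0.03], [0, 0, 0]], [[0, 0, -0.02], [0, 0, 0]], [[0, 0, 0], [0, 0, 0]]]}}

```text
time: 11.38
tool_pos: [552.5, -378.2, 168.1]
tcp_rot: [3.137, 0.0, 0.899]
contact_force: [0.1, -0.2, -3.1]
grip_width: 59.6
finger_force: 13.0
```

Run:
```python
from h import *
st=[632.6,8.0,-.168]
pk=frame(st,[(0,-76,0),(0,76,0)]); print(pk)
plan((*pk[1][:2],165,np.pi/2-.168),(*pk[1][:2],68.5,np.pi/2-.168))
```

```text
[[619.89197597 -66.93000818   0.        ]
 [645.30802403  82.93000818   0.        ]]
t 11.375 tcp [ 552.5 -378.2  168.1] rpy [3.1367e+00 1.0000e-04 8.9860e-01] F [ 0.1 -0.2 -3.1] grip 59.6 13.0
rot deg (tool) [  0.27   0.08 -28.89] then shift mm [470.2  14.4   3.1]
rot deg (tool) [0. 0. 0.] then shift mm [-0.  -0.  96.5]
```

{"api": "servo_tool", "payload": {"deltas": [[[0, 0, 0], [0.27, 0, -5.8]], [[0, 0, 0], [0, 0, -5.8]], [[0, 0, 0], [0, 0, -5.8]], [[0, 0, 0], [0, 0, -5.8]], [[0, 0, 0], [0, 0, -5.7]], [[0.015, 0.0005, 0], [0, 0, 0]], [[0.025, 0.0009, 0], [0, 0, 0]], [[0.04, 0.0011, 0], [0, 0, 0]], [[0.04, 0.0012, 0], [0, 0, 0]], [[0.04, 0.0012, 0], [0, 0, 0]], [[0.04, 0.0012, 0], [0, 0, 0]], [[0.04, 0.0012, 0], [0, 0, 0]], [[0.04, 0.0012, 0], [0, 0, 0]], [[0.04, 0.0012, 0], [0, 0, 0]], [[0.04, 0.0012, 0], [0, 0, 0]], [[0.04, 0.0012, 0], [0, 0, 0]], [[0.04, 0.0012, 0], [0, 0, 0]], [[0.03, 0.001, 0], [0, 0, 0]], [[0, 0, 0], [0, 0, 0]], [[0, 0, 0], [0, 0, 0]]]}}

```text
time: 13.88
tool_pos: [643.5, 84.3, 166.5]
tcp_rot: [-3.137, -0.002, 1.403]
contact_force: [-0.1, -0.9, -2.2]
grip_width: 59.8
finger_force: 13.0
```

Run:
```python
from h import *
st=[632.6,8.0,-.168]
pk=frame(st,[(0,-76,0),(0,76,0)])
plan((*pk[1][:2],68.5,np.pi/2-.168))
```

```text
t 13.875 tcp [643.5  84.3 166.5] rpy [-3.1368e+00 -1.8000e-03  1.4034e+00] F [-0.1 -0.9 -2.2] grip 59.8 13.0
rot deg (tool) [-0.27 -0.1   0.03] then shift mm [-1.  2. 98.]
```

{"api": "servo_tool", "payload": {"deltas": [[[-0.001, 0.002, 0.02], [0, 0, 0]], [[0, 0, 0.025], [0, 0, 0]], [[0, 0, 0.02], [0, 0, 0]], [[0, 0, 0.01], [0, 0, 0]], [[0, 0, 0.01], [0, 0, 0]], [[0, 0, 0.005], [0, 0, 0]], [[0, 0, 0.004], [0, 0, 0]], [[0, 0, 0], [0, 0, 0]], [[0, 0, 0], [0, 0, 0]]]}}

```text
time: 15.0
tool_pos: [645.9, 82.5, 73.0]
tcp_rot: [-3.138, -0.002, 1.403]
contact_force: [0.5, -0.4, -2.1]
grip_width: 59.6
finger_force: 13.0
```

{"api": "servo_tool", "payload": {"deltas": [[[0, 0, 0.002], [0, 0, 0]], [[0, 0, 0.002], [0, 0, 0]], [[0, 0, 0.001], [0, 0, 0]], [[0, 0, 0], [0, 0, 0]], [[0, 0, 0], [0, 0, 0]]]}}

```text
time: 15.62
tool_pos: [645.6, 82.6, 67.7]
tcp_rot: [-3.137, -0.002, 1.403]
contact_force: [-0.7, -0.9, -1.4]
grip_width: 59.5
finger_force: 13.0
```

Touching down, so I'll release, retreat and look at the remaining jar.

{"api": "servo_tool", "payload": {"deltas": [[[0, 0, 0], [0, 0, 0]], [[0, 0, 0], [0, 0, 0]], [[0, 0, 0], [0, 0, 0]], [[0, 0, 0], [0, 0, 0]]], "fingers": 0.8}}

```text
time: 16.12
tool_pos: [645.7, 82.5, 67.7]
tcp_rot: [-3.138, -0.002, 1.403]
contact_force: [1.5, 1.0, -0.5]
grip_width: 73.5
finger_force: 0.0
```

{"api": "servo_tool", "payload": {"deltas": [[[0, 0, 0], [0, 0, 0]], [[0, 0, -0.01], [0, 0, 0]], [[0, 0, -0.03], [0, 0, 0]], [[0, 0, -0.04], [0, 0, 0]], [[0, 0, -0.04], [0, 0, 0]], [[0, 0, -0.04], [0, 0, 0]], [[0, 0, -0.04], [0, 0, 0]], [[-0.04, 0, 0], [0, 0, 0]], [[-0.04, 0, 0], [0, 0, 0]], [[-0.04, 0, 0], [0, 0, 0]], [[-0.04, 0, 0], [0, 0, 0]], [[-0.04, 0, 0], [0, 0, 0]], [[-0.04, 0, 0], [0, 0, 0]], [[0, 0, 0], [0, 0, 0]]], "fingers": 1}}

```text
time: 17.88
tool_pos: [605.7, -157.5, 267.7]
tcp_rot: [-3.138, -0.001, 1.399]
contact_force: [-0.2, 0.2, 0.1]
grip_width: 91.8
finger_force: 0.0
```

Run:
```python
from h import *
plan((410,-432,280,0.9))
s=caps('scene',66,60); 
d=caps('side',66,60); 
cv2.imwrite('pics/s2.png',np.hstack([s[120:300,100:360],d[140:340,150:340][:180]])[:,:,::-1].repeat(1,0))
```

```text
t 17.875 tcp [ 605.7 -157.5  267.7] rpy [-3.1380e+00 -1.4000e-03  1.3991e+00] F [-0.2  0.2  0.1] grip 91.8 0.0
rot deg (tool) [-0.22 -0.03 28.59] then shift mm [-336.6   17.4  -12.3]
scene blob 137.1 249.3 r 12.1 area 327.5 [ 466.3 -382.7   66. ]
scene blob 423.5 326.0 r 104.4 area 17615.0 [1130.3 -208.8   66. ]
scene blob 395.0 243.2 r 14.3 area 319.5 [995.9  11.3  66. ]
scene blob 252.5 255.5 r 26.7 area 1157.0 [ 724.1 -233.7   66. ]
scene blob 326.4 221.0 r 14.5 area 266.5 [ 8.068e+02 -8.000e-01  6.600e+01]
scene blob 282.5 205.0 r 30.5 area 790.0 [661.8  -2.2  66. ]
scene blob 294.6 180.2 r 9.7 area 202.0 [613.9 144.   66. ]
scene blob 142.0 166.5 r 27.2 area 350.0 [109.8 -75.7  66. ]
scene blob 21.3 145.7 r 30.1 area 1313.0 [-448.5 -232.2   66. ]
scene blob 80.4 124.9 r 28.6 area 1175.0 [-451.9   33.8   66. ]
scene blob 254.5 100.5 r 16.1 area 361.0 [ 10.7 732.   66. ]
scene blob 155.3 98.8 r 12.4 area 287.5 [-452.1  472.2   66. ]
scene blob 374.5 252.5 r 188.8 area 22058.5 [966.8 -52.6  66. ]
scene blob 171.0 68.0 r 22.1 area 249.5 [-880.7  980.3   66. ]
scene blob 71.4 40.1 r 
[... 829 characters left out ...]
 101.5 [-104.   218.3   66. ]
side blob 302.5 187.5 r 11.5 area 189.0 [764.   -4.9  66. ]
side blob 261.6 191.7 r 34.4 area 1513.0 [633.    9.2  66. ]
side blob 45.9 152.1 r 17.1 area 404.0 [-33.5 414.6  66. ]
side blob 265.0 126.0 r 19.8 area 286.0 [753.7 382.3  66. ]
side blob 47.8 117.5 r 23.8 area 857.0 [-46.4 662.6  66. ]
side blob 239.9 49.5 r 13.4 area 253.5 [ 839.3 1129.4   66. ]
side blob 183.1 72.8 r 73.8 area 5703.0 [519.8 929.2  66. ]
side blob 247.0 32.0 r 12.6 area 142.0 [ 936.7 1359.5   66. ]
side blob 389.0 202.5 r 217.9 area 39110.5 [ 994.4 -142.6   66. ]
side blob 173.0 12.0 r 54.3 area 2197.0 [ 584.1 1799.6   66. ]
side blob 111.0 6.4 r 7.6 area 64.0 [ 222.5 2002.4   66. ]
```

View pics/s2.png

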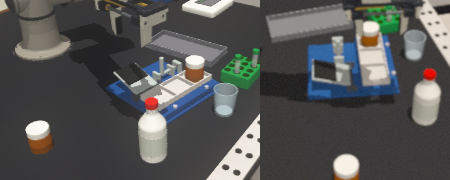

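The crop shows jar 1 upright in the +y pocket and jar 2 still at its place (38,130 in the crop). Next I'll move over jar 2.

{"api": "servo_tool", "payload": {"deltas": [[[0, 0, 0], [-0.2, 0, 5.7]], [[0, 0, 0], [0, 0, 5.7]], [[0, 0, 0], [0, 0, 5.7]], [[0, 0, 0], [0, 0, 5.7]], [[0, 0, 0], [0, 0, 5.8]], [[-0.035, -0.0015, -0.001], [0, 0, 0]], [[-0.035, -0.0015, -0.001], [0, 0, 0]], [[-0.035, -0.0015, -0.001], [0, 0, 0]], [[-0.035, -0.0015, -0.001], [0, 0, 0]], [[-0.035, -0.0015, -0.001], [0, 0, 0]], [[-0.035, -0.0015, -0.001], [0, 0, 0]], [[-0.035, -0.0015, -0.001], [0, 0, 0]], [[-0.035, -0.0015, -0.001], [0, 0, 0]], [[-0.03, -0.0015, -0.001], [0, 0, 0]], [[0, 0, 0], [0, 0, 0]], [[0, 0, 0], [0, 0, 0]]]}}

```text
time: 19.98
tool_pos: [404.8, -388.8, 275.9]
tcp_rot: [-3.14, -0.002, 0.905]
contact_force: [0.5, -0.1, -0.3]
grip_width: 92.1
finger_force: 0.0
```

Run:
```python
from h import *
caps('wrist',66,1500); plan((456.5,-379,26,0.9))
```

```text
wrist blob 183.0 367.5 r 183.7 area 12417.0 [ 151.  -546.3   66. ]
wrist blob 257.0 267.0 r 186.1 area 6453.0 [ 324.9 -489.2   66. ]
wrist blob 288.4 131.1 r 26.9 area 2145.5 [ 456.3 -378.7   66. ]
t 20.025 tcp [ 405.  -388.7  275.9] rpy [-3.1403e+00 -1.9000e-03  9.0550e-01] F [ 0.6 -0.5  0.1] grip 91.9 0.0
rot deg (tool) [-0.08 -0.11  0.32] then shift mm [ 39.6  34.4 249.9]
```

{"api": "servo_tool", "payload": {"deltas": [[[0.0198, 0.0172, 0], [-0.08, -0.1, 0.3]], [[0.0198, 0.0172, 0], [0, 0, 0]], [[0, 0, 0.035], [0, 0, 0]], [[0, 0, 0.035], [0, 0, 0]], [[0, 0, 0.035], [0, 0, 0]], [[0, 0, 0.035], [0, 0, 0]], [[0, 0, 0.03], [0, 0, 0]], [[0, 0, 0.02], [0, 0, 0]], [[0, 0, 0.02], [0, 0, 0]], [[0, 0, 0.02], [0, 0, 0]], [[0, 0, 0.02], [0, 0, 0]], [[0, 0, 0], [0, 0, 0]], [[0, 0, 0], [0, 0, 0]]]}}

```text
time: 21.65
tool_pos: [456.2, -380.0, 26.4]
tcp_rot: [3.141, 0.0, 0.9]
contact_force: [0.6, 0.4, -0.2]
grip_width: 92.0
finger_force: 0.0
```

{"api": "servo_tool", "payload": {"deltas": [[[0, 0, 0], [0, 0, 0]], [[0, 0, 0], [0, 0, 0]], [[0, 0, 0], [0, 0, 0]], [[0, 0, 0], [0, 0, 0]], [[0, 0, 0], [0, 0, 0]], [[0, 0, 0], [0, 0, 0]]], "fingers": 0.69}}

```text
time: 22.4
tool_pos: [455.3, -380.3, 25.7]
tcp_rot: [-3.141, 0.0, 0.899]
contact_force: [0.9, -0.0, -0.0]
grip_width: 63.6
finger_force: 0.0
```

{"api": "servo_tool", "payload": {"deltas": [[[0, 0, 0], [0, 0, 0]], [[0, 0, 0], [0, 0, 0]], [[0, 0, 0], [0, 0, 0]], [[0, 0, 0], [0, 0, 0]]], "fingers": 0.648}}

```text
time: 22.9
tool_pos: [455.4, -380.3, 25.7]
tcp_rot: [3.142, 0.0, 0.899]
contact_force: [0.6, -0.8, -1.3]
grip_width: 59.3
finger_force: 13.2
```

{"api": "servo_tool", "payload": {"deltas": [[[0, 0, -0.01], [0, 0, 0]], [[0, 0, -0.02], [0, 0, 0]], [[0, 0, -0.03], [0, 0, 0]], [[0, 0, -0.03], [0, 0, 0]], [[0, 0, -0.03], [0, 0, 0]], [[0, 0, -0.02], [0, 0, 0]], [[0, 0, 0], [0, 0, -5.8]], [[0, 0, 0], [0, 0, -5.8]], [[0, 0, 0], [0, 0, -5.8]], [[0, 0, 0], [0, 0, -5.8]], [[0, 0, 0], [0, 0, -5.7]], [[0, 0, 0], [0, 0, 0]]]}}

```text
time: 24.4
tool_pos: [455.2, -380.0, 165.9]
tcp_rot: [-3.141, -0.0, 1.402]
contact_force: [0.3, -0.1, -2.8]
grip_width: 59.2
finger_force: 13.2
```

{"api": "servo_tool", "payload": {"deltas": [[[0.0165, 0.0055, 0], [0, 0, 0]], [[0.032, 0.0104, 0], [0, 0, 0]], [[0.032, 0.0104, 0], [0, 0, 0]], [[0.032, 0.0104, 0], [0, 0, 0]], [[0.032, 0.0104, 0], [0, 0, 0]], [[0.032, 0.0104, 0], [0, 0, 0]], [[0.032, 0.0104, 0], [0, 0, 0]], [[0.032, 0.0104, 0], [0, 0, 0]], [[0.032, 0.0104, 0], [0, 0, 0]], [[0.032, 0.0104, 0], [0, 0, 0]], [[0.032, 0.0104, 0], [0, 0, 0]], [[0, 0, 0], [0, 0, 0]], [[0, 0, 0], [0, 0, 0]]]}}

```text
time: 26.02
tool_pos: [619.2, -66.1, 165.5]
tcp_rot: [-3.141, 0.0, 1.403]
contact_force: [-0.2, -0.2, -2.2]
grip_width: 59.6
finger_force: 13.2
```

Run:
```python
from h import *
plan((619.9,-66.9,73,np.pi/2-.168))
caps('wrist',108,1500)
```

```text
t 26.025 tcp [619.2 -66.1 165.5] rpy [-3.1406e+00  4.0000e-04  1.4032e+00] F [-0.2 -0.2 -2.2] grip 59.6 13.2
rot deg (tool) [-0.06  0.02  0.02] then shift mm [-0.7  0.8 92.5]
wrist blob 257.0 283.5 r 69.1 area 3518.0 [ 608.5 -125.8  108. ]
wrist blob 257.5 247.0 r 66.5 area 4273.0 [613.7 -96.8 108. ]
wrist blob 451.0 41.5 r 60.5 area 2716.0 [753.3  18.2 108. ]
wrist blob 258.5 98.0 r 111.7 area 15336.0 [631.5   5.  108. ]
```

{"api": "servo_tool", "payload": {"deltas": [[[-0.0007, 0.0008, 0.02], [0, 0, 0]], [[0, 0, 0.025], [0, 0, 0]], [[0, 0, 0.02], [0, 0, 0]], [[0, 0, 0.01], [0, 0, 0]], [[0, 0, 0.01], [0, 0, 0]], [[0, 0, 0.005], [0, 0, 0]], [[0, 0, 0.003], [0, 0, 0]], [[0, 0, 0.002], [0, 0, 0]], [[0, 0, 0.002], [0, 0, 0]], [[0, 0, 0.001], [0, 0, 0]], [[0, 0, 0], [0, 0, 0]], [[0, 0, 0], [0, 0, 0]]]}}

```text
time: 27.58
tool_pos: [620.3, -67.6, 67.7]
tcp_rot: [-3.141, 0.0, 1.403]
contact_force: [0.3, -0.2, -1.3]
grip_width: 59.7
finger_force: 13.2
```

{"api": "servo_tool", "payload": {"deltas": [[[0, 0, 0], [0, 0, 0]], [[0, 0, 0], [0, 0, 0]], [[0, 0, 0], [0, 0, 0]], [[0, 0, 0], [0, 0, 0]]], "fingers": 0.8}}

```text
time: 28.08
tool_pos: [620.3, -67.6, 67.7]
tcp_rot: [-3.141, 0.0, 1.403]
contact_force: [0.4, -0.1, 0.1]
grip_width: 73.3
finger_force: 0.0
```

{"api": "servo_tool", "payload": {"deltas": [[[0, 0, 0], [0, 0, 0]], [[0, 0, -0.01], [0, 0, 0]], [[0, 0, -0.03], [0, 0, 0]], [[0, 0, -0.04], [0, 0, 0]], [[0, 0, -0.04], [0, 0, 0]], [[0, 0, -0.04], [0, 0, 0]], [[0, 0, 0], [0, 0, 0]], [[0, 0, 0], [0, 0, 0]]], "fingers": 1}}

```text
time: 29.08
tool_pos: [619.9, -67.5, 227.4]
tcp_rot: [-3.141, 0.0, 1.403]
contact_force: [0.3, -0.1, 0.0]
grip_width: 91.6
finger_force: 0.0
```

Run:
```python
from h import *
st=[632.6,8.0,-.168]
pad=frame(st,[(-161,-55,0)])[0]; print(pad)
plan((*pad[:2],140,np.pi/2-.168),(*pad[:2],62,np.pi/2-.168))
s=bot.capture('scene'); d=bot.capture('side')
cv2.imwrite('pics/s3.png',np.hstack([cv2.resize(s[130:280,180:360],(480,400)),cv2.resize(d[140:270,180:340],(320,400))])[:,:,::-1])
```

```text
[464.67009687 -19.30471817   0.        ]
t 29.075 tcp [619.9 -67.5 227.4] rpy [-3.1409e+00  2.0000e-04  1.4030e+00] F [ 0.3 -0.1  0. ] grip 91.6 0.0
rot deg (tool) [-0.04  0.01  0.01] then shift mm [  21.5 -161.1   87.4]
rot deg (tool) [0. 0. 0.] then shift mm [-0. -0. 78.]
```

View pics/s3.png

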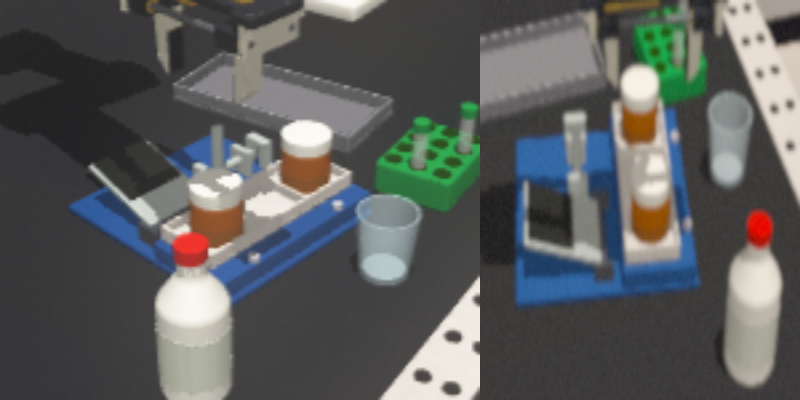

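Both jars stand in the end pockets, at (215,205) and (305,155) in the left crop. I'll close the fingers and go above the treadle pad.

{"api": "servo_tool", "payload": {"deltas": [[[0.0036, -0.0269, 0], [0, 0, 0]], [[0.0036, -0.0269, 0], [0, 0, 0]], [[0.0036, -0.0269, 0], [0, 0, 0]], [[0.0036, -0.0269, 0], [0, 0, 0]], [[0.0036, -0.0269, 0], [0, 0, 0]], [[0.0036, -0.0266, 0], [0, 0, 0]], [[0, 0, 0.03], [0, 0, 0]], [[0, 0, 0.03], [0, 0, 0]], [[0, 0, 0.03], [0, 0, 0]], [[0, 0, 0.03], [0, 0, 0]], [[0, 0, 0.03], [0, 0, 0]], [[0, 0, 0.01], [0, 0, 0]], [[0, 0, 0], [0, 0, 0]], [[0, 0, 0], [0, 0, 0]]], "fingers": 0}}

```text
time: 30.92
tool_pos: [465.6, -19.5, 68.5]
tcp_rot: [3.14, 0.0, 1.403]
contact_force: [0.5, -0.2, 0.7]
grip_width: 0.3
finger_force: 0.0
```

{"api": "servo_tool", "payload": {"deltas": [[[0, 0, 0.008], [0, 0, 0]], [[0, 0, 0.008], [0, 0, 0]], [[0, 0, 0.008], [0, 0, 0]], [[0, 0, 0.008], [0, 0, 0]], [[0, 0, 0.003], [0, 0, 0]], [[0, 0, 0], [0, 0, 0]], [[0, 0, 0], [0, 0, 0]], [[0, 0, 0], [0, 0, 0]]]}}

```text
time: 31.92
tool_pos: [463.3, -19.0, 32.8]
tcp_rot: [-3.138, 0.0, 1.403]
contact_force: [-6.6, 1.3, 11.6]
grip_width: 0.5
finger_force: 5.7
```

{"api": "servo_tool", "payload": {"deltas": [[[0, 0, 0.003], [0, 0, 0]], [[0, 0, 0], [0, 0, 0]], [[0, 0, 0], [0, 0, 0]], [[0, 0, 0], [0, 0, 0]]]}}

```text
time: 32.42
tool_pos: [463.3, -19.0, 31.5]
tcp_rot: [-3.139, 0.0, 1.403]
contact_force: [-13.6, 2.0, 33.4]
grip_width: 0.8
finger_force: 16.4
```

Run:
```python
from h import *
plan()
d=bot.capture('side'); s=bot.capture('scene')
cv2.imwrite('pics/s4.png',np.hstack([cv2.resize(s[130:280,180:360],(480,400)),cv2.resize(d[140:270,180:340],(320,400))])[:,:,::-1])
```

```text
t 32.425 tcp [463.3 -19.   31.5] rpy [-3.1389e+00  4.0000e-04  1.4034e+00] F [-13.6   2.   33.4] grip 0.8 16.4
```

View pics/s4.png

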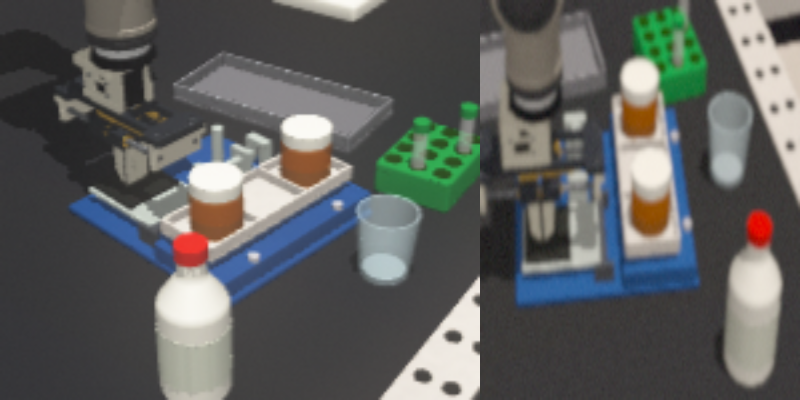

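The treadle is down on its stop (33 N, nearly level) and the jars are upright. On to the remaining strokes.

{"api": "servo_tool", "payload": {"deltas": [[[0, 0, -0.008], [0, 0, 0]], [[0, 0, -0.01], [0, 0, 0]], [[0, 0, -0.01], [0, 0, 0]], [[0, 0, -0.01], [0, 0, 0]], [[0, 0, 0], [0, 0, 0]], [[0, 0, 0], [0, 0, 0]], [[0, 0, 0], [0, 0, 0]], [[0, 0, 0], [0, 0, 0]], [[0, 0, 0], [0, 0, 0]], [[0, 0, 0], [0, 0, 0]]]}}

```text
time: 33.78
tool_pos: [465.0, -19.4, 67.6]
tcp_rot: [-3.141, 0.0, 1.403]
contact_force: [0.6, -0.4, -1.3]
grip_width: 0.2
finger_force: 0.0
```

{"api": "servo_tool", "payload": {"deltas": [[[0, 0, 0.01], [0, 0, 0]], [[0, 0, 0.008], [0, 0, 0]], [[0, 0, 0.008], [0, 0, 0]], [[0, 0, 0.007], [0, 0, 0]], [[0, 0, 0.004], [0, 0, 0]], [[0, 0, 0], [0, 0, 0]], [[0, 0, 0], [0, 0, 0]], [[0, 0, 0], [0, 0, 0]], [[0, 0, 0], [0, 0, 0]]]}}

```text
time: 34.9
tool_pos: [463.0, -18.9, 31.8]
tcp_rot: [-3.138, 0.0, 1.403]
contact_force: [-11.9, 1.3, 29.3]
grip_width: 0.7
finger_force: 14.6
```

{"api": "servo_tool", "payload": {"deltas": [[[0, 0, -0.008], [0, 0, 0]], [[0, 0, -0.01], [0, 0, 0]], [[0, 0, -0.01], [0, 0, 0]], [[0, 0, -0.01], [0, 0, 0]], [[0, 0, 0], [0, 0, 0]], [[0, 0, 0], [0, 0, 0]], [[0, 0, 0], [0, 0, 0]], [[0, 0, 0], [0, 0, 0]], [[0, 0, 0], [0, 0, 0]], [[0, 0, 0], [0, 0, 0]]]}}

```text
time: 36.15
tool_pos: [465.0, -19.4, 68.6]
tcp_rot: [-3.141, 0.0, 1.403]
contact_force: [-0.0, 0.9, -0.5]
grip_width: -0.1
finger_force: 0.0
```

{"api": "servo_tool", "payload": {"deltas": [[[0, 0, 0.01], [0, 0, 0]], [[0, 0, 0.008], [0, 0, 0]], [[0, 0, 0.008], [0, 0, 0]], [[0, 0, 0.007], [0, 0, 0]], [[0, 0, 0.005], [0, 0, 0]], [[0, 0, 0], [0, 0, 0]], [[0, 0, 0], [0, 0, 0]], [[0, 0, 0], [0, 0, 0]], [[0, 0, 0], [0, 0, 0]]]}}

```text
time: 37.28
tool_pos: [463.0, -18.9, 31.8]
tcp_rot: [-3.138, 0.0, 1.403]
contact_force: [-12.3, 0.3, 29.8]
grip_width: 0.3
finger_force: 14.6
```

{"api": "servo_tool", "payload": {"deltas": [[[0, 0, -0.008], [0, 0, 0]], [[0, 0, -0.01], [0, 0, 0]], [[0, 0, -0.01], [0, 0, 0]], [[0, 0, -0.01], [0, 0, 0]], [[0, 0, -0.02], [0, 0, 0]], [[0, 0, -0.03], [0, 0, 0]], [[0, 0, -0.03], [0, 0, 0]], [[0, 0, -0.03], [0, 0, 0]], [[0, 0, 0], [0, 0, 0]], [[0, 0, 0], [0, 0, 0]]]}}

```text
time: 38.52
tool_pos: [464.2, -19.2, 177.8]
tcp_rot: [-3.139, 0.0, 1.403]
contact_force: [-0.3, 0.0, 1.0]
grip_width: 0.5
finger_force: 0.0
```

Run:
```python
from h import *
# start pushing from -y side of knob: knob at station (-105,37); shut fingers
st=[632.6,8.0,-.168]
k=frame(st,[(-105,0,0),(-105,37,0)]); print(k)
plan((*k[0][:2],180,np.pi/2-.168),(*k[0][:2],68,np.pi/2-.168))
s=bot.capture('scene'); d=bot.capture('side')
cv2.imwrite('pics/s5.png',np.hstack([cv2.resize(s[130:280,180:360],(480,400)),cv2.resize(d[140:270,180:340],(320,400))])[:,:,::-1])
```

```text
[[529.07827818  25.55713846   0.        ]
 [535.26507935  62.03622139   0.        ]]
t 38.525 tcp [464.2 -19.2 177.8] rpy [-3.1392e+00  2.0000e-04  1.4030e+00] F [-0.3  0.   1. ] grip 0.5 0.0
rot deg (tool) [-0.14  0.01  0.01] then shift mm [55.  56.5 -2.2]
rot deg (tool) [0. 0. 0.] then shift mm [ -0.  -0. 112.]
```

View pics/s5.png

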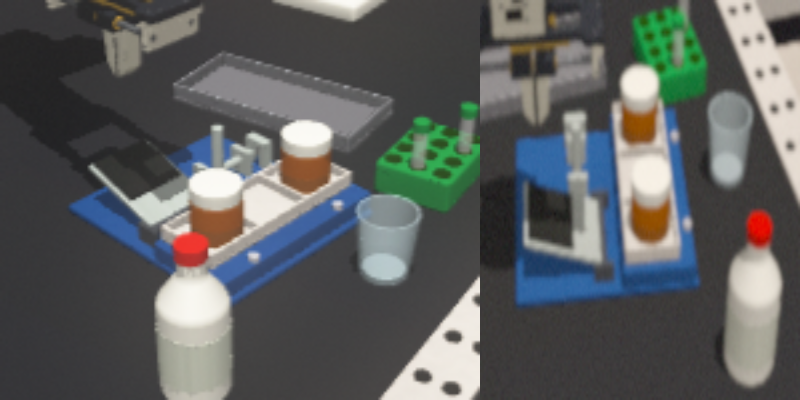

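The treadle is up, the jars are upright and the knob is at about (217,135) in the crop. I'll move in behind the knob on its -y side.

{"api": "servo_tool", "payload": {"deltas": [[[0.0275, 0.028, 0], [0, 0, 0]], [[0.0275, 0.0285, 0], [0, 0, 0]], [[0, 0, 0.03], [0, 0, 0]], [[0, 0, 0.03], [0, 0, 0]], [[0, 0, 0.03], [0, 0, 0]], [[0, 0, 0.015], [0, 0, 0]], [[0, 0, 0.006], [0, 0, 0]], [[0, 0, 0], [0, 0, 0]], [[0, 0, 0], [0, 0, 0]]]}}

```text
time: 39.75
tool_pos: [530.5, 25.3, 68.5]
tcp_rot: [3.14, 0.0, 1.403]
contact_force: [0.9, -0.1, -0.3]
grip_width: 0.2
finger_force: 0.0
```

{"api": "servo_tool", "payload": {"deltas": [[[0.005, 0, 0], [0, 0, 0]], [[0.005, 0, 0], [0, 0, 0]], [[0.005, 0, 0], [0, 0, 0]], [[0.005, 0, 0], [0, 0, 0]], [[0.004, 0, 0], [0, 0, 0]], [[0.004, 0, 0], [0, 0, 0]], [[0.004, 0, 0], [0, 0, 0]], [[0.004, 0, 0], [0, 0, 0]], [[0.004, 0, 0], [0, 0, 0]], [[0, 0, 0], [0, 0, 0]], [[0, 0, 0], [0, 0, 0]]]}}

```text
time: 41.12
tool_pos: [536.5, 65.1, 67.4]
tcp_rot: [-3.141, -0.0, 1.403]
contact_force: [1.0, -0.3, -0.9]
grip_width: 0.6
finger_force: 0.0
```

{"api": "servo_tool", "payload": {"deltas": [[[0.003, 0, 0], [0, 0, 0]], [[0.003, 0, 0], [0, 0, 0]]]}}

```text
time: 41.38
tool_pos: [537.5, 70.7, 67.5]
tcp_rot: [-3.141, 0.0, 1.403]
contact_force: [0.3, -1.9, 0.5]
grip_width: 0.7
finger_force: 0.8
```

{"api": "servo_tool", "payload": {"deltas": [[[0.003, 0, 0], [0, 0, 0]], [[0.002, 0, 0], [0, 0, 0]]]}}

```text
time: 41.62
tool_pos: [537.7, 72.5, 67.5]
tcp_rot: [-3.14, 0.006, 1.405]
contact_force: [-2.9, -22.3, 2.5]
grip_width: 0.4
finger_force: 10.8
```

It's at the end stop (22 N). I'll back off and rise.

{"api": "servo_tool", "payload": {"deltas": [[[0, 0, 0], [0, 0, 0]], [[-0.006, 0, 0], [0, 0, 0]], [[-0.01, 0, 0], [0, 0, 0]], [[0, 0, -0.03], [0, 0, 0]], [[0, 0, -0.03], [0, 0, 0]], [[0, 0, -0.03], [0, 0, 0]], [[0, 0, -0.04], [0, 0, 0]], [[0, 0, -0.03], [0, 0, 0]], [[0, 0, 0], [0, 0, 0]], [[-0.04, 0, 0], [0, 0, 0]], [[-0.04, 0, 0], [0, 0, 0]], [[0, 0, 0], [0, 0, 0]], [[0, 0, 0], [0, 0, 0]]], "fingers": 1}}

```text
time: 43.25
tool_pos: [522.1, -18.5, 226.8]
tcp_rot: [-3.14, -0.0, 1.403]
contact_force: [-0.5, 0.6, 0.3]
grip_width: 92.0
finger_force: 0.0
```

Run:
```python
from h import *
plan()
im=caps('wrist',108,1200); c=cam('wrist')
cv2.imwrite('pics/w6.png',cv2.resize(im[:,:,::-1],None,fx=1.5,fy=1.5,interpolation=cv2.INTER_CUBIC))
st=[632.6,8.0,-.168]
print('x1.5: jars',(proj(c,frame(st,[(0,-76,108),(0,76,108)]))*1.5).round(),'knob at 37,65',(proj(c,frame(st,[(-105,37,92),(-105,65,92)]))*1.5).round())
print('carrier',(proj(c,frame([483.7,288.5,.035],[(-145,-65,25),(145,-65,25),(145,65,25),(-145,65,25)]))*1.5).round())
```

```text
t 43.25 tcp [522.1 -18.5 226.8] rpy [-3.1398e+00 -4.0000e-04  1.4025e+00] F [-0.5  0.6  0.3] grip 92.0 0.0
wrist blob 231.5 198.5 r 57.0 area 1718.5 [496.8 -27.  108. ]
wrist blob 481.6 82.4 r 23.6 area 1429.0 [715.2  35.7 108. ]
wrist blob 365.5 118.0 r 128.0 area 19462.5 [620.1  23.2 108. ]
x1.5: jars [[560. 329.]
 [587.  54.]] knob at 37,65 [[386. 134.]
 [386.  81.]]
carrier [[  50.  -59.]
 [ 495. -168.]
 [ 461. -447.]
 [ -33. -311.]]
```

View pics/w6.png

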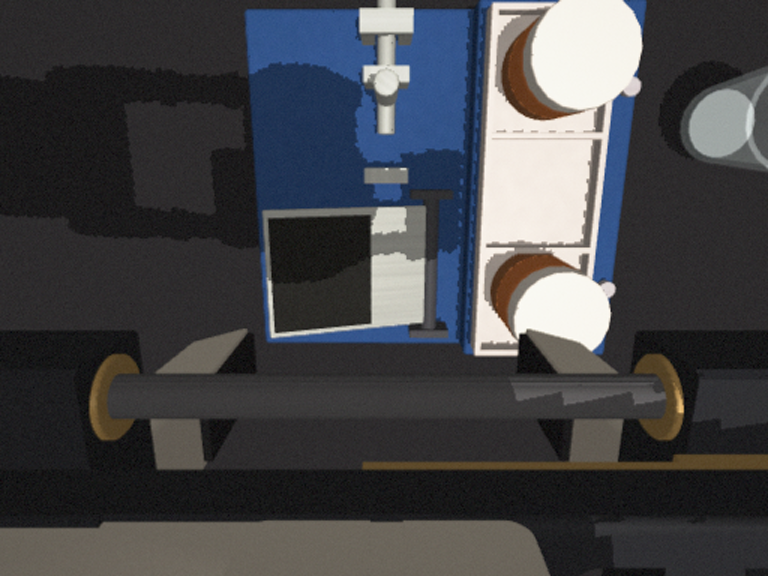

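The bolt rod is through the keeper, with the knob at (386,82). Jar caps are at about (585,57) and (560,316). I'll take a better look at both jars before the pickup.

{"api": "servo_tool", "payload": {"deltas": [[[-0.035, 0.03, -0.02], [0, 0, 0]], [[-0.035, 0.03, -0.02], [0, 0, 0]], [[-0.035, 0.03, -0.02], [0, 0, 0]], [[0, 0, 0], [0, 0, 0]], [[0, 0, 0], [0, 0, 0]]]}}

```text
time: 43.92
tool_pos: [593.4, -136.1, 286.6]
tcp_rot: [-3.139, -0.001, 1.404]
contact_force: [-0.2, 0.1, -0.1]
grip_width: 92.0
finger_force: 0.0
```

Run:
```python
from h import *
plan(); c=cam('wrist'); im=bot.capture('wrist')
g=cv2.GaussianBlur(cv2.cvtColor(im,cv2.COLOR_RGB2GRAY),(3,3),0)
r=c[0][0,0]*30/(c[1][2]-108)
h=cv2.HoughCircles(g,cv2.HOUGH_GRADIENT,1,50,param1=100,param2=14,minRadius=int(r-2),maxRadius=int(r+3))
print(r)
if h is not None:
  for u,v,q in h[0][:6]: print(u,v,q,ray(c,(u,v),108).round(1))
st=[632.6,8.0,-.168]; print(frame(st,[(0,-76,0),(0,76,0)]),proj(c,frame(st,[(0,-76,108),(0,76,108)])))
o=im.copy()
for u,v,q in (h[0][:6] if h is not None else []): cv2.circle(o,(int(u),int(v)),int(q),(255,0,0),1)
cv2.imwrite('pics/w7.png',o[:,:,::-1])
```

```text
t 43.925 tcp [ 593.4 -136.1  286.6] rpy [-3.1395e+00 -6.0000e-04  1.4040e+00] F [-0.2  0.1 -0.1] grip 92.0 0.0
28.849920111552347
275.5 95.5 30.4 [623.3 -63.  108. ]
357.5 210.5 26.8 [ 693.4 -197.1  108. ]
423.5 261.5 30.4 [ 762.2 -270.5  108. ]
334.5 375.5 29.3 [ 645.5 -411.6  108. ]
[[619.89197597 -66.93000818   0.        ]
 [645.30802403  82.93000818   0.        ]] [[272.74761291 100.14138888]
 [275.18606762 -78.565151  ]]
```

View pics/w7.png

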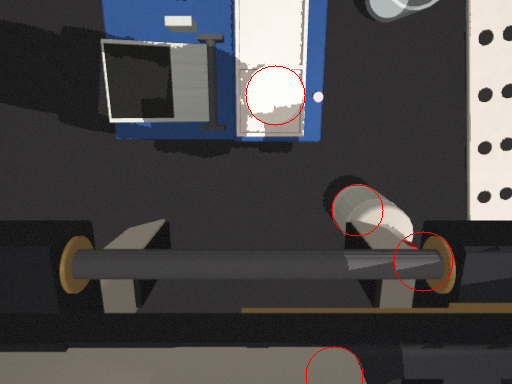

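The jar 0 cap circle is at (275,95), which puts the jar at about (622,-63). I'll grasp it.

{"api": "servo_tool", "payload": {"deltas": [[[0.0254, 0.0052, 0], [0, 0, 0]], [[0.0254, 0.0052, 0], [0, 0, 0]], [[0.0254, 0.0052, 0], [0, 0, 0]], [[0, 0, 0.035], [0, 0, 0]], [[0, 0, 0.035], [0, 0, 0]], [[0, 0, 0.035], [0, 0, 0]], [[0, 0, 0.035], [0, 0, 0]], [[0, 0, 0.025], [0, 0, 0]], [[0, 0, 0.02], [0, 0, 0]], [[0, 0, 0.02], [0, 0, 0]], [[0, 0, 0.013], [0, 0, 0]], [[0, 0, 0], [0, 0, 0]], [[0, 0, 0], [0, 0, 0]]]}}

```text
time: 45.6
tool_pos: [622.1, -64.7, 70.4]
tcp_rot: [3.141, 0.0, 1.403]
contact_force: [0.2, -0.2, 0.4]
grip_width: 92.0
finger_force: 0.0
```

{"api": "servo_tool", "payload": {"deltas": [[[0, 0, 0], [0, 0, 0]], [[0, 0, 0], [0, 0, 0]], [[0, 0, 0], [0, 0, 0]], [[0, 0, 0], [0, 0, 0]], [[0, 0, 0], [0, 0, 0]], [[0, 0, 0], [0, 0, 0]]], "fingers": 0.69}}

```text
time: 46.35
tool_pos: [621.7, -65.0, 69.5]
tcp_rot: [-3.141, 0.0, 1.403]
contact_force: [-0.7, -0.1, 0.3]
grip_width: 63.9
finger_force: 0.0
```

{"api": "servo_tool", "payload": {"deltas": [[[0, 0, 0], [0, 0, 0]], [[0, 0, 0], [0, 0, 0]], [[0, 0, 0], [0, 0, 0]], [[0, 0, 0], [0, 0, 0]]], "fingers": 0.648}}

```text
time: 46.85
tool_pos: [621.4, -65.0, 69.5]
tcp_rot: [-3.141, 0.0, 1.403]
contact_force: [-0.9, 0.3, 0.9]
grip_width: 59.3
finger_force: 12.7
```

{"api": "servo_tool", "payload": {"deltas": [[[0, 0, -0.01], [0, 0, 0]], [[0, 0, -0.02], [0, 0, 0]], [[0, 0, -0.03], [0, 0, 0]], [[0, 0, -0.03], [0, 0, 0]], [[0, 0, -0.02], [0, 0, 0]], [[0, 0, -0.01], [0, 0, 0]], [[0.013, -0.011, 0], [0, 0, 0]], [[0.0261, -0.0217, 0], [0, 0, 0]], [[0.0261, -0.0217, 0], [0, 0, 0]], [[0.0261, -0.0217, 0], [0, 0, 0]], [[0.0261, -0.0217, 0], [0, 0, 0]], [[0.0261, -0.0217, 0], [0, 0, 0]], [[0.0261, -0.0217, 0], [0, 0, 0]], [[0.0261, -0.0217, 0], [0, 0, 0]], [[0.0261, -0.0217, 0], [0, 0, 0]], [[0.0261, -0.0217, 0], [0, 0, 0]], [[0.0261, -0.0217, 0], [0, 0, 0]], [[0.0261, -0.0217, 0], [0, 0, 0]], [[0.013, -0.0108, 0], [0, 0, 0]], [[0, 0, 0], [0, 0, 0]]]}}

```text
time: 49.35
tool_pos: [416.2, 287.7, 189.1]
tcp_rot: [-3.141, 0.001, 1.405]
contact_force: [0.5, -0.3, -2.8]
grip_width: 59.5
finger_force: 12.6
```

Run:
```python
from h import *
plan((417,289,38,1.403))
im=bot.capture('wrist'); cv2.imwrite('pics/w8.png',im[:,:,::-1]); c=cam('wrist')
print(proj(c,frame([482,290,.03],[(-145,-65,25),(145,-65,25),(145,65,25),(-145,65,25)])).round())
```

```text
t 49.35 tcp [416.2 287.7 189.1] rpy [-3.1405e+00  1.0000e-03  1.4052e+00] F [ 0.5 -0.3 -2.8] grip 59.5 12.6
rot deg (tool) [-0.06  0.06  0.12] then shift mm [  1.4   0.6 151.1]
[[197. 245.]
 [470. 195.]
 [465.  63.]
 [165. 125.]]
```

View pics/w8.png

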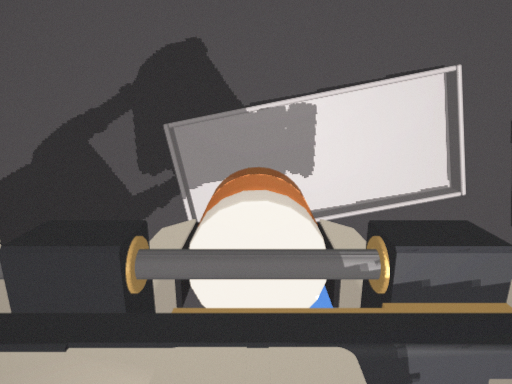

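The carrier corners at (166,126), (461,67) and (464,194) match the prediction within a few mm. I'll lower the jar.

{"api": "servo_tool", "payload": {"deltas": [[[0.0014, 0.0006, 0.03], [0, 0, 0]], [[0, 0, 0.035], [0, 0, 0]], [[0, 0, 0.03], [0, 0, 0]], [[0, 0, 0.025], [0, 0, 0]], [[0, 0, 0.015], [0, 0, 0]], [[0, 0, 0.01], [0, 0, 0]], [[0, 0, 0.005], [0, 0, 0]], [[0, 0, 0.002], [0, 0, 0]], [[0, 0, 0.002], [0, 0, 0]], [[0, 0, 0.001], [0, 0, 0]], [[0, 0, 0], [0, 0, 0]], [[0, 0, 0], [0, 0, 0]]]}}

```text
time: 50.9
tool_pos: [418.0, 288.6, 34.7]
tcp_rot: [-3.141, 0.0, 1.403]
contact_force: [0.1, -0.1, -2.9]
grip_width: 59.9
finger_force: 12.6
```

{"api": "servo_tool", "payload": {"deltas": [[[0, 0, 0.001], [0, 0, 0]], [[0, 0, 0.001], [0, 0, 0]], [[0, 0, 0.0005], [0, 0, 0]], [[0, 0, 0], [0, 0, 0]], [[0, 0, 0], [0, 0, 0]]]}}

```text
time: 51.52
tool_pos: [418.0, 288.5, 32.4]
tcp_rot: [-3.141, 0.0, 1.403]
contact_force: [-1.7, -1.0, 6.5]
grip_width: 59.3
finger_force: 12.7
```

{"api": "servo_tool", "payload": {"deltas": [[[0, 0, 0], [0, 0, 0]], [[0, 0, 0], [0, 0, 0]], [[0, 0, 0], [0, 0, 0]], [[0, 0, 0], [0, 0, 0]]], "fingers": 0.8}}

```text
time: 52.02
tool_pos: [418.0, 288.5, 32.0]
tcp_rot: [-3.141, 0.0, 1.403]
contact_force: [-0.8, 0.2, -0.6]
grip_width: 73.3
finger_force: 0.0
```

{"api": "servo_tool", "payload": {"deltas": [[[0, 0, -0.01], [0, 0, 0]], [[0, 0, -0.03], [0, 0, 0]], [[0, 0, -0.04], [0, 0, 0]], [[0, 0, -0.045], [0, 0, 0]], [[0, 0, -0.045], [0, 0, 0]], [[0, 0, -0.045], [0, 0, 0]], [[0, 0, -0.04], [0, 0, 0]], [[-0.0241, 0.0242, 0], [0, 0, 0]], [[-0.0241, 0.0242, 0], [0, 0, 0]], [[-0.0241, 0.0242, 0], [0, 0, 0]], [[-0.0241, 0.0242, 0], [0, 0, 0]], [[-0.0241, 0.0242, 0], [0, 0, 0]], [[-0.0241, 0.0242, 0], [0, 0, 0]], [[-0.0241, 0.0242, 0], [0, 0, 0]], [[-0.0241, 0.0242, 0], [0, 0, 0]], [[-0.0241, 0.0242, 0], [0, 0, 0]], [[-0.0241, 0.0242, 0], [0, 0, 0]], [[0, 0, 0], [0, 0, 0]], [[0, 0, 0], [0, 0, 0]]], "fingers": 1}}

```text
time: 54.4
tool_pos: [615.9, 10.9, 287.3]
tcp_rot: [-3.141, -0.0, 1.403]
contact_force: [0.6, -0.1, -0.3]
grip_width: 91.9
finger_force: 0.0
```

Run:
```python
from h import *
plan(); c=cam('wrist'); im=bot.capture('wrist')
g=cv2.GaussianBlur(cv2.cvtColor(im,cv2.COLOR_RGB2GRAY),(3,3),0)
r=c[0][0,0]*30/(c[1][2]-108)
h=cv2.HoughCircles(g,cv2.HOUGH_GRADIENT,1,50,param1=100,param2=14,minRadius=int(r-2),maxRadius=int(r+3))
for u,v,q in h[0][:6]: 
    P=ray(c,(u,v),108); print(u,v,q,P.round(1))
    if v<200: plan((*P[:2],68.5,1.403))
cv2.imwrite('pics/w9.png',im[:,:,::-1])
s=caps('scene',71,100) if 0 else bot.capture('scene'); cv2.imwrite('pics/s9.png',s[:,:,::-1])
```

```text
t 54.4 tcp [615.9  10.9 287.3] rpy [-3.1410e+00 -1.0000e-04  1.4029e+00] F [ 0.6 -0.1 -0.3] grip 91.9 0.0
404.5 120.5 29.3 [772.1  37.9 108. ]
t 54.45 tcp [615.9  11.3 287.5] rpy [-3.1413e+00 -1.0000e-04  1.4036e+00] F [-0.6 -0.4 -0.3] grip 91.9 0.0
rot deg (tool) [-0.02 -0.01  0.04] then shift mm [ 52.3 149.6 219. ]
274.5 94.5 29.3 [645.3  85.1 108. ]
t 54.45 tcp [615.9  11.3 287.5] rpy [-3.1413e+00 -1.0000e-04  1.4036e+00] F [-0.6 -0.4 -0.3] grip 91.9 0.0
rot deg (tool) [-0.02 -0.01  0.04] then shift mm [ 77.7  16.7 219. ]
```

{"api": "servo_tool", "payload": {"deltas": [[[0.0255, 0.0055, 0], [0, 0, 0]], [[0.0255, 0.0055, 0], [0, 0, 0]], [[0.0255, 0.0055, 0], [0, 0, 0]], [[0, 0, 0.035], [0, 0, 0]], [[0, 0, 0.035], [0, 0, 0]], [[0, 0, 0.035], [0, 0, 0]], [[0, 0, 0.035], [0, 0, 0]], [[0, 0, 0.025], [0, 0, 0]], [[0, 0, 0.02], [0, 0, 0]], [[0, 0, 0.02], [0, 0, 0]], [[0, 0, 0.013], [0, 0, 0]], [[0, 0, 0], [0, 0, 0]], [[0, 0, 0], [0, 0, 0]]]}}

```text
time: 56.12
tool_pos: [645.8, 83.4, 70.0]
tcp_rot: [3.14, -0.0, 1.403]
contact_force: [-0.4, 0.5, 0.4]
grip_width: 91.9
finger_force: 0.0
```

{"api": "servo_tool", "payload": {"deltas": [[[0, 0, 0], [0, 0, 0]], [[0, 0, 0], [0, 0, 0]], [[0, 0, 0], [0, 0, 0]], [[0, 0, 0], [0, 0, 0]], [[0, 0, 0], [0, 0, 0]], [[0, 0, 0], [0, 0, 0]]], "fingers": 0.69}}

```text
time: 56.88
tool_pos: [645.3, 83.1, 69.0]
tcp_rot: [-3.141, 0.0, 1.403]
contact_force: [0.6, 0.3, 0.1]
grip_width: 63.4
finger_force: 0.0
```

{"api": "servo_tool", "payload": {"deltas": [[[0, 0, 0], [0, 0, 0]], [[0, 0, 0], [0, 0, 0]], [[0, 0, 0], [0, 0, 0]], [[0, 0, 0], [0, 0, 0]]], "fingers": 0.648}}

```text
time: 57.38
tool_pos: [645.5, 83.1, 69.0]
tcp_rot: [-3.141, 0.0, 1.403]
contact_force: [2.0, 1.1, -0.6]
grip_width: 59.7
finger_force: 12.3
```

{"api": "servo_tool", "payload": {"deltas": [[[0, 0, -0.01], [0, 0, 0]], [[0, 0, -0.02], [0, 0, 0]], [[0, 0, -0.03], [0, 0, 0]], [[0, 0, -0.03], [0, 0, 0]], [[0, 0, -0.02], [0, 0, 0]], [[0, 0, -0.01], [0, 0, 0]], [[0, 0, 0], [0, 0, 0]]]}}

```text
time: 58.25
tool_pos: [645.4, 83.2, 189.5]
tcp_rot: [3.141, 0.0, 1.403]
contact_force: [0.5, 1.2, -2.7]
grip_width: 59.4
finger_force: 12.3
```

Run:
```python
from h import *
plan((547,292,190,1.403))
s=bot.capture('scene'); d=bot.capture('side')
cv2.imwrite('pics/s10.png',np.hstack([cv2.resize(s[110:260,180:360],(480,400)),cv2.resize(d[100:270,130:340],(320,260))[:, :] if 0 else cv2.resize(d[110:250,150:310],(320,400))])[:,:,::-1])
```

```text
t 58.25 tcp [645.4  83.2 189.5] rpy [3.1413e+00 1.0000e-04 1.4030e+00] F [ 0.5  1.2 -2.7] grip 59.4 12.3
rot deg (tool) [0.01 0.01 0.  ] then shift mm [ 189.5 -131.9   -0.5]
```

View pics/s10.png

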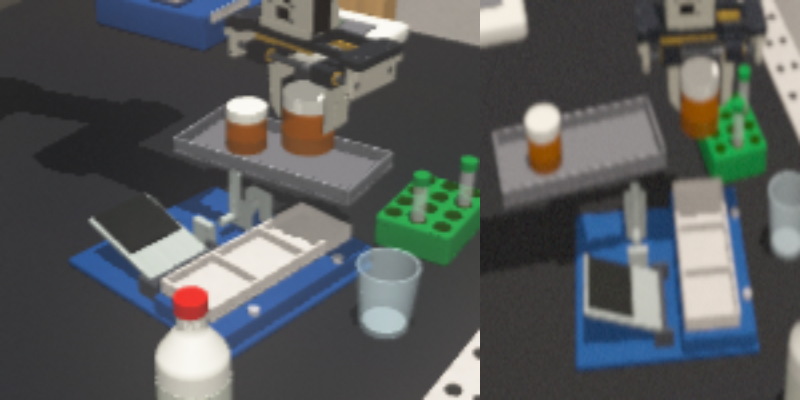

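Jar A stands upright in the tray at (246,125) and the second jar is held. I'll move it over the tray.

{"api": "servo_tool", "payload": {"deltas": [[[0.0095, -0.0066, 0], [0, 0, 0]], [[0.03, -0.0209, 0], [0, 0, 0]], [[0.03, -0.0209, 0], [0, 0, 0]], [[0.03, -0.0209, 0], [0, 0, 0]], [[0.03, -0.0209, 0], [0, 0, 0]], [[0.03, -0.0209, 0], [0, 0, 0]], [[0.03, -0.0209, 0], [0, 0, 0]], [[0, 0, 0], [0, 0, 0]], [[0, 0, 0.03], [0, 0, 0]], [[0, 0, 0.035], [0, 0, 0]], [[0, 0, 0.03], [0, 0, 0]], [[0, 0, 0.025], [0, 0, 0]], [[0, 0, 0.015], [0, 0, 0]], [[0, 0, 0.01], [0, 0, 0]], [[0, 0, 0.005], [0, 0, 0]], [[0, 0, 0.002], [0, 0, 0]], [[0, 0, 0.002], [0, 0, 0]], [[0, 0, 0], [0, 0, 0]], [[0, 0, 0], [0, 0, 0]]]}}

```text
time: 60.72
tool_pos: [547.0, 292.1, 35.4]
tcp_rot: [3.141, -0.0, 1.403]
contact_force: [0.7, 0.9, -2.4]
grip_width: 59.7
finger_force: 12.3
```

{"api": "servo_tool", "payload": {"deltas": [[[0, 0, 0.001], [0, 0, 0]], [[0, 0, 0.001], [0, 0, 0]], [[0, 0, 0.001], [0, 0, 0]], [[0, 0, 0.0003], [0, 0, 0]], [[0, 0, 0], [0, 0, 0]], [[0, 0, 0], [0, 0, 0]]]}}

```text
time: 61.48
tool_pos: [546.9, 292.0, 32.0]
tcp_rot: [-3.141, 0.0, 1.403]
contact_force: [-1.6, -0.7, 1.9]
grip_width: 59.5
finger_force: 12.3
```

{"api": "servo_tool", "payload": {"deltas": [[[0, 0, 0], [0, 0, 0]], [[0, 0, 0], [0, 0, 0]], [[0, 0, 0], [0, 0, 0]], [[0, 0, 0], [0, 0, 0]]], "fingers": 0.8}}

```text
time: 61.98
tool_pos: [546.9, 292.0, 31.7]
tcp_rot: [-3.141, 0.0, 1.403]
contact_force: [0.4, 0.4, -0.4]
grip_width: 73.3
finger_force: 0.0
```

{"api": "servo_tool", "payload": {"deltas": [[[0, 0, -0.01], [0, 0, 0]], [[0, 0, -0.03], [0, 0, 0]], [[0, 0, -0.04], [0, 0, 0]], [[0, 0, -0.045], [0, 0, 0]], [[0, 0, -0.045], [0, 0, 0]], [[0, 0, -0.045], [0, 0, 0]], [[0, 0, -0.04], [0, 0, 0]], [[-0.04, -0.02, 0], [0, 0, 0]], [[-0.04, -0.02, 0], [0, 0, 0]], [[-0.03, -0.02, 0], [0, 0, 0]], [[0, 0, 0], [0, 0, 0]], [[0, 0, 0], [0, 0, 0]], [[0, 0, 0], [0, 0, 0]], [[0, 0, 0], [0, 0, 0]]]}}

```text
time: 63.72
tool_pos: [469.7, 194.1, 286.5]
tcp_rot: [-3.141, 0.0, 1.404]
contact_force: [0.5, 0.2, -0.7]
grip_width: 73.5
finger_force: 0.0
```

Run:
```python
from h import *
plan()
s=bot.capture('scene'); w=bot.capture('wrist')
cv2.imwrite('pics/f.png',np.hstack([cv2.resize(s[110:290,180:360],(400,400)),cv2.resize(w,(400,400))])[:,:,::-1])
```

```text
t 63.725 tcp [469.7 194.1 286.5] rpy [-3.1408e+00  4.0000e-04  1.4036e+00] F [ 0.5  0.2 -0.7] grip 73.5 0.0
```

View pics/f.png

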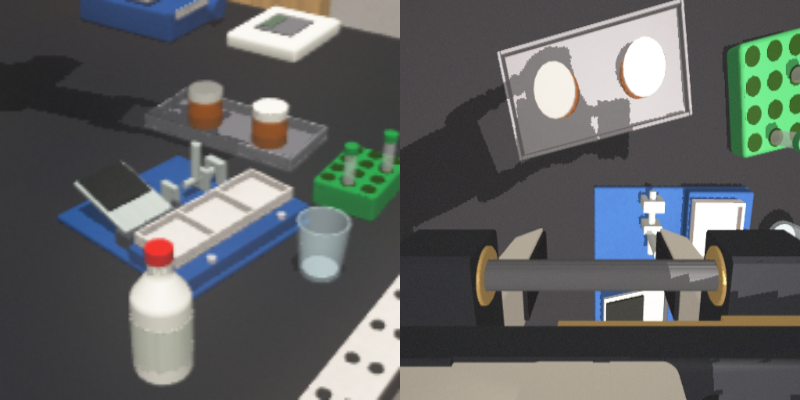

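Both jars stand upright in the tray, at (205,105) and (270,123). The bolt is home, the treadle is up and the arm is clear.

```bash
python3 -c "
from plant import bot
print(bot.close_job())"
```

```text
the job is handed in; nothing more can be done
None
```

I handed the job in at about 64 s: both jars went through three treadle strokes, the bolt is home, and the jars now stand upright in the carrier tray with the bystanders undisturbed; the hand-in call returned no verdict.

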